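# Prop up the folding reading rest

### The arm

A 6-joint arm with a two-finger parallel gripper is mounted at the origin on the work surface; the furniture and walls round the work are solid. World frame = base frame: x ahead of the robot, y to its left, z up, the work surface at z = 0. Lengths are in m, angles in rad, forces in N, time in s.
With the tool pointing down it reaches from about 0.25 to 0.85 m from the base axis. Payload 12.5 kg.
Tool frame: the origin (TCP) lies at the very end of the fingers, on their centre line; the grasp point (between the pads) lies 19 mm behind it (robot.tcp_to_grasp is the distance from the TCP to the grasp point, in m); z points along the fingers, y is the line along which they close (so a half turn about z gives the same grasp; the last joint's range is limited). The gripper opens to 93 mm and grips with 3 to 60 N. Pads are 15 mm wide; open, the fingers measure 128 mm over their backs; the gripper's body (75 mm by 188 mm) begins 65 mm behind the grasp point.
Start: joints at [-1.301, 0.351, 1.652, -0, 1.139, -0.085], TCP at [0.191, -0.516, 0.219] pointing down, gripper open.
Joint ranges: [-2.75, 2.75], [-0.79, 2.1], [0.01, 2.65], [-1.57, 4.71], [0.07, 3.14], [-2.87, 2.87]. Speed limits (rad/s): [2.22, 2.22, 2.79, 3.14, 3.14, 3.14].

### API

Orientations are given as a unit quaternion [w, x, y, z].
In Python, from rig import robot gives the robot as it stands. The module is installed in compiled form; this text tells all that it offers.
- The arm moves only by the tool drive_tool, never from a script. Its argument "increments" is a list of rows, each a list of 3 entries, a list of its own where there are three numbers: the shift along the tool's x, y, z in m, then the turn, a rotation vector about the tool's x, y, z in rad, then the finger opening in m, from 0 to 0.093. A call has 1 to 12 rows; each row is the pose to reach, as a shift and turn from the pose commanded when the call began, along the tool's axes at that moment; what a row does not reach only later rows make up. A row lasts 1/12 s, in which the tool goes at most 41.7 mm and 7.16 degrees, less where a joint would pass 70% of its speed; a pose out of reach is approached as far as the arm can. A call with a gripper value outside its range is refused whole. The fingers move at their own pace and stop on an object; the grip force is fixed at half the most. Time passes only in rows, so rows that repeat a pose let the fingers close. It gives the time, the measured TCP pose, the force, the opening and the grip force at its end, in the units of the state.
- robot.sense(): the state, without advancing time (a new reading comes with each control period).
- robot.snapshot(name): name is "scene" or "top" or "wrist"; returns the picture (420x560x3 uint8, red, green, blue); there is no depth.
- robot.camera_model(name): a dict with "camera_matrix" (3x3 intrinsics, pixels), "k1" (the pictures are not rectified: a ray, as slopes to the right and down, at radius r is drawn at 1 + k1 r^2 times it, then the intrinsics apply), "eye" and "attitude" of the camera in the world; the wrist camera has in their place "hand_eye" (4x4, takes a point from camera to tool coordinates, whose origin is the TCP and whose axes are the flange's). Camera axes: x right, y up, looking along -z (the intrinsics and any distortion apply to the point x, -y, -z); pixel columns grow to the right and rows downward; lengths in m; the calibration is good to about 2 mm. A picture is of the moment at which its call begins: read the wrist's pose just before it. camera_model takes no time and is no camera call.
- robot.close_job(): hands the job in; it is judged then, once.
The state is a dict: "time_s": time; "joint_positions": joint angles; "dq": joint speeds; "joint_torque": joint torques, N m; "tcp_pos": TCP position; "tool_rot": TCP orientation; "force": force on the tool from outside, world axes, zero at the start; "wrist_torque": the same for the moment, N m; "opening": finger opening in m; "gripper_force": force on a finger pad.
Only numpy, scipy, OpenCV 4.12 (cv2) and the standard library are available. Lean on these libraries where they do the work, as an engineer would, in place of code of your own. Each camera call takes 0.05 s, during which the arm holds its last target. There are 200 camera calls.

### The job

Set up the folding reading rest for use: first take the loupe off its board and stand it on a clear spot of the table, then raise the board by its free edge until it stays up by itself, swing the prop leg under it right out to its stop, and lower the board until it rests on the leg. Leave the other things on the table where they are.

Things in the scene. Friction and masses are not known exactly. Their poses are not given: they have to be found in the camera images.
- rest: Base of the wooden reading rest, fixed to the table: open frame 170 wide (y), 56 high, side rails from x -90 to +125 mm. Origin: on the table, middle of the rest; x runs from the free edge (robot's side) to the hinge (far side), y left, z up. Its front rail (top z = 43) stands at x -81 to -69: board and leg overhang it towards the robot, with open space below them down to the table.
- board (a joint): Angle of the plywood board (243 long, 176 wide, 11 mm thick, 0.45 kg) on its hinge, rad: 0 = shut, flat on the base, underside at z = 60, top at z = 71 mm; positive = free edge raised; 1.15 = fully up. The hinge is stiff: the board stays where it is left above about 0.95, but sinks by its own weight below 0.9. On the leg at its stop it rests at 0.605. Lifting takes about 4 N at the edge.
- board_hinge (a point): Middle of the board's hinge axis, in the plane of its underside: at x = +120, z = 60 mm of the rest, the axis along the rest's y. A batten 100 long and 7 mm high crosses the underside 119 to 129 mm from this axis; the leg's end belongs on the hinge side of it. A book ledge 12 mm high runs along the hinge edge on top.
- board_edge (a point): Middle of the board's free edge, on its underside, 240 mm from the hinge axis. Here the folded leg lies 8 mm below the board: whatever lifts the board must go under it beside the leg, or the leg comes up too and jams on the batten.
- leg (a joint): Angle of the flat wooden prop leg (44 wide, 8 mm thick) about its axle, rad: 0 = folded, level under the board, pointing to the free edge; positive = its end swings up and over towards the hinge; 2.30 = at its stop, leaning 42 degrees past upright to the hinge side. It stays where it is left (1 N at its end moves it) and can swing out only while the board is above about 0.75 rad.
- leg_pivot (a point): Middle of the leg's axle: at x = -25, y = 0, z = 48 mm of the rest, the axle along the rest's y. The axle runs through the middle of the leg's thickness, so the folded leg's underside is at z = 44 mm.
- leg_tip (a point): Middle of the leg's rounded free end (radius 5 mm), 93 mm from the axle; folded, it lies at x = -118 mm of the rest.
- loupe: Black standing magnifier, round, 42 mm wide and 43 mm high, about 0.07 kg, standing on the board at the start. Origin: centre of its underside, z up.
- stapler: Grey desk stapler lying beside the rest, 36 (x) x 150 (y) x 50 mm; origin centre of its underside. To be left alone.
- ink_bottle: Dark glass ink bottle with ribbed cap beside the rest, 53 mm wide, 60 mm high; origin centre of its underside. To be left alone.
- glue_stick: Standing glue stick off a front corner of the rest, 28 mm thick, 92 mm high; origin centre of its underside. To be left alone.
- eraser: Green and white eraser in front of the rest, 22 (x) x 50 (y) x 12 mm; origin centre of its underside. To be left alone.
- bulldog_clip: Black spring clip with wire arms in front of the rest, 32 (x) x 50 (y) x 12 mm; origin centre of its underside. To be left alone.
- marker: White and black marker lying on the left of the table, 18 (x) x 131 (y) x 20 mm; origin centre of its underside. To be left alone.
- scissors: Scissors on the right of the table, 87 (x) x 199 (y) x 9 mm; origin centre of the underside. It lies fixed.
- ink_roller: Ink roller with wooden handle at the far left, 96 (x) x 184 (y) x 32 mm; origin centre of its underside. It lies fixed.
- sharpener: Small brass pencil sharpener off a front corner of the rest, 18 (x) x 28 (y) x 16 mm; origin centre of its underside. To be left alone.
- wood_letter_1: Wooden printing letter at the right, the nearest of a row of three that runs on to the right, 52 (x) x 42 (y) x 23 mm; origin centre of its underside. It lies fixed.

How it is judged:
By the outcome, as a careful person would: the job done as asked, in the order asked, and still so for the second after the job is handed in, with the robot touching nothing.
It also fails if it takes over 72 s, if anything falls off the work surface, if the arm or the gripper's body presses on something with over 40 N, if the wrist force passes 120 N, or if a joint passes its speed limit or range.

## Working session

There is one attempt and no reset: what is moved stays moved. The work goes in short steps, Python scripts to look and compute and a tool call to move; the robot and the scene stay as the last step left them, time stands still between calls to the robot, and variables do not carry over. Pictures are saved under pics/ and viewed, at most 13 in all, crops included, and the job is handed in when it is done.

Besides the shell and the picture viewer there is one more tool, called by a JSON object that holds its "method" and its "body". drive_tool: Moves the arm, as the interface text tells. Its arguments: {"type":"object","properties":{"increments":{"type":"array"}},"required":["increments"]}

```bash
mkdir -p pics; ls
python3 - <<'E'
from rig import robot
import cv2
for n in("scene","top"):
    cv2.imwrite(f"pics/{n}0.png",cv2.cvtColor(robot.snapshot(n),cv2.COLOR_RGB2BGR))
    m=robot.camera_model(n);print(m)
print(robot.camera_model("wrist"));print(robot.sense())
E
```

```text
pics
{'camera_matrix': array([[426.36690771,   0.        , 280.3814525 ],
       [  0.        , 426.36690771, 211.28109263],
       [  0.        ,   0.        ,   1.        ]]), 'k1': 0.008652596541454534, 'eye': array([0.15141611, 0.75243366, 0.7403256 ]), 'attitude': array([-0.25689528, -0.11585626,  0.42117582,  0.86208646])}
{'camera_matrix': array([[411.81135035,   0.        , 278.6831805 ],
       [  0.        , 411.81135035, 217.28992375],
       [  0.        ,   0.        ,   1.        ]]), 'k1': -0.06150513534648689, 'eye': array([0.41086074, 0.02993715, 1.41440179]), 'attitude': array([ 0.71111354,  0.04593611, -0.04871857, -0.69988135])}
{'camera_matrix': array([[352.91459809,   0.        , 281.70699764],
       [  0.        , 352.91459809, 213.11295829],
       [  0.        ,   0.        ,   1.        ]]), 'k1': -0.09248582236114405, 'hand_eye': array([[ 6.36630365e-04,  9.71652983e-01,  2.36410819e-01,
         6.57313615e-02],
       [ 9.99999790e-01, -5.89289928e-04, -2.70905175e-04,
         1.30708615e-04],
       [-1.23911306e-04,  2.36410942e-01, -9.71653154e-01,
        -1.66233183e-01],
       [ 0.00000000e+00,  0.00000000e+00,  0.00000000e+00,
         1.00000000e+00]])}
{'time_s': 0.1, 'joint_positions': array([-1.30061951e+00,  3.51166539e-01,  1.65237995e+00, -9.69510310e-06,
        1.13909149e+00, -8.45944431e-02]), 'dq': array([-6.07174868e-04, -1.50445575e-03, -2.92372041e-03, -1.10327513e-03,
       -2.37239756e-04, -1.75861527e-05]), 'joint_torque': array([ 5.76333605e-04, -4.98025453e+01, -2.85703057e+01,  7.00103072e-02,
        2.38890370e-02, -5.24030850e-05]), 'tcp_pos': array([ 0.19099595, -0.51543209,  0.21815638]), 'tool_rot': array([-5.20004306e-04,  9.84307887e-01,  1.76458805e-01, -5.28115443e-05]), 'force': array([-0.21279704, -0.30798411, -0.74935007]), 'wrist_torque': array([-0.0041236 , -0.0476132 ,  0.00573829]), 'gripper_force': 0.0, 'opening': 0.09322019368676775}
```

View pics/top0.png

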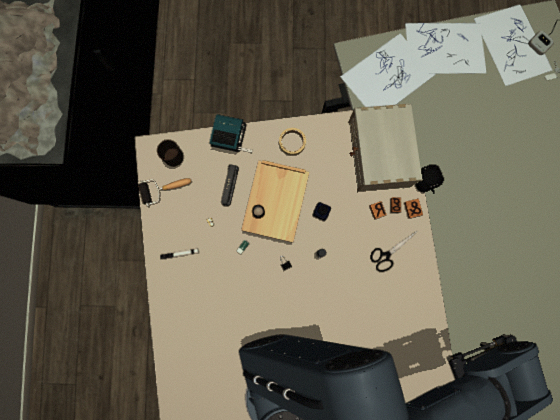

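View pics/scene0.png

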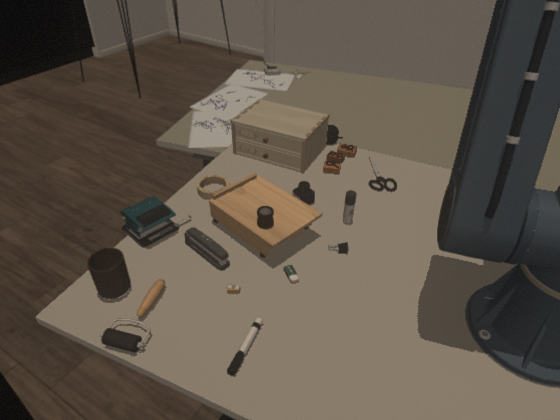

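The top view shows the board as an orange quad with corners near (258,161), (310,167), (294,243), (241,235), and the loupe on it near (258,211). The eraser is at (243,247), the clip at (286,264), the glue stick at (320,254) and the sharpener at (210,222). The scene view agrees with this, with the loupe near (265,217).

```bash
cat > h.py <<'E'
import numpy as np, cv2
from scipy.spatial.transform import Rotation as R
from rig import robot
def rot(q): return R.from_quat(np.roll(q,-1))
def pose(n):
    m=robot.camera_model(n)
    if n=="wrist":
        s=robot.sense(); T=np.eye(4);T[:3,:3]=rot(s["tool_rot"]).as_matrix();T[:3,3]=s["tcp_pos"]
        return m,T@m["hand_eye"]
    T=np.eye(4);T[:3,:3]=rot(m["attitude"]).as_matrix();T[:3,3]=m["eye"];return m,T
def dist(m): return np.array([m["k1"],0,0,0,0])
def ray(mp,uv):
    m,T=mp
    p=cv2.undistortPoints(np.array(uv,float).reshape(-1,1,2),m["camera_matrix"],dist(m)).reshape(-1,2)
    d=np.c_[p[:,0],-p[:,1],-np.ones(len(p))]@T[:3,:3].T
    return T[:3,3],d
def onz(mp,uv,z):
    o,d=ray(mp,uv); return o+d*((z-o[2])/d[:,2])[:,None]
def proj(mp,P):
    m,T=mp; c=(np.atleast_2d(P)-T[:3,3])@T[:3,:3]; c=c*[1,-1,-1]
    return cv2.projectPoints(c,np.zeros(3),np.zeros(3),m["camera_matrix"],dist(m))[0].reshape(-1,2)
def tri(a,b):
    A=[];y=[]
    for o,d in(a,b):
        d=d[0]/np.linalg.norm(d[0]);Q=np.eye(3)-np.outer(d,d);A.append(Q);y.append(Q@o)
    return np.linalg.lstsq(np.vstack(A),np.hstack(y),rcond=None)[0]
def snap(n,f):
    mp=pose(n);im=robot.snapshot(n);cv2.imwrite("pics/"+f,im[:,:,::-1]);return mp,im
def st():
    s=robot.sense();print(round(s["time_s"],2),s["tcp_pos"].round(4),s["tool_rot"].round(4),s["force"].round(1),s["opening"].round(4),s["joint_positions"].round(3));return s
def W2T(v): # world vector -> tool axes
    return rot(robot.sense()["tool_rot"]).inv().apply(v)
E
python3 - <<'E'
from h import *
im=cv2.imread("pics/top0.png");mp=pose("top")
hsv=cv2.cvtColor(im,cv2.COLOR_BGR2HSV)
print(hsv[190,280],hsv[190,340],hsv[225,275])
m=((hsv[...,1]>95)&(hsv[...,2]>120)).astype(np.uint8); m[:150]=0;m[260:]=0;m[:,:235]=0;m[:,320:]=0
m=cv2.morphologyEx(m,cv2.MORPH_OPEN,np.ones((3,3)))
c=max(cv2.findContours(m,0,2)[0],key=cv2.contourArea)
r=cv2.minAreaRect(c);b=cv2.boxPoints(r);print(r,b)
P=onz(mp,b,.071);print(P.round(4),np.linalg.norm(P-np.roll(P,1,0),axis=1))
for name,uv,z in[("loupe",(258,211),.114),("eraser",(243,247),.012),("clip",(286,264),.008),("glue",(320,254),.092),("ink",(321,211),.05),("stapler",(230,185),.05),("sharp",(210,222),.016),("marker",(180,254),.01)]:
    print(name,onz(mp,uv,z).round(3))
x=cv2.resize(im[140:290,190:345],None,fx=5,fy=4.0,interpolation=cv2.INTER_CUBIC)
E
```

```text
[ 19 117 200] [ 20  56 181] [ 21 104 203]
((275.1688537597656, 200.15737915039062), (53.19438552856445, 73.4071044921875), 13.240520477294922) [[240.87213 229.79346]
 [257.68524 158.3377 ]
 [309.46558 170.5213 ]
 [292.65247 241.97705]]
[[ 0.5486  0.1494  0.071 ]
 [ 0.7907  0.0997  0.071 ]
 [ 0.7516 -0.0745  0.071 ]
 [ 0.5113 -0.0208  0.071 ]] [0.17423623 0.24713608 0.17858044 0.24620255]
loupe [[0.605 0.093 0.114]]
eraser [[0.496 0.146 0.012]]
clip [[ 0.441 -0.001  0.008]]
glue [[ 0.472 -0.108  0.092]]
ink [[ 0.618 -0.116  0.05 ]]
stapler [[0.702 0.192 0.05 ]]
sharp [[0.579 0.261 0.016]]
marker [[0.468 0.36  0.01 ]]
```

```bash
cat >> h.py <<'E'
YAW=-0.211; O=np.array([0.647,0.039,0.])
Rr=R.from_euler("z",YAW)
def rw(p): return O+Rr.apply(p)          # rest -> world
def wr(p): return Rr.inv().apply(np.asarray(p)-O)
def orient(pitch,yaw=YAW): # pitch: tool z below horizontal (pi/2 = down), tool x up/forward
    c,s=np.cos(pitch),np.sin(pitch)
    M=np.array([[s,0,c],[0,-1,0],[c,0,-s]])
    return R.from_euler("z",yaw)*R.from_matrix(M)
def go(p,pitch=np.pi/2,yaw=YAW):
    s=robot.sense();q=rot(s["tool_rot"])
    print("shift",q.inv().apply(np.array(p)-s["tcp_pos"]).round(4).tolist(),"turn",(q.inv()*orient(pitch,yaw)).as_rotvec().round(3).tolist())
E
python3 - <<'E'
from h import *
st();go([.6,.09,.23])
E
```

```text
Traceback (most recent call last):
  File "h.py", line 30, in st
    s=robot.sense();print(round(s["time_s"],2),s["tcp_pos"].round(4),s["tool_rot"].round(4),s["force"].round(1),s["opening"].round(4),s["joint_positions"].round(3));return s
                                                                                                                ^^^^^^^^^^^^^^^^^^
AttributeError: 'float' object has no attribute 'round'
```

```bash
sed -i 's/s\["opening"\].round(4)/round(s["opening"],4)/' h.py
python3 - <<'E'
from h import *
st();go([.6,.09,.23])
E
```

```text
0.1 [ 0.191  -0.5154  0.2182] [-5.000e-04  9.843e-01  1.765e-01 -1.000e-04] [-0.2 -0.3 -0.7] 0.0932 [-1.301  0.351  1.652 -0.     1.139 -0.085]
shift [0.5938, -0.4257, -0.0114] turn [-0.001, 0.0, 0.566]
```

{"method": "drive_tool", "body": {"increments": [[[0.594, -0.426, -0.02], [0, 0, 0.566], 0.093], [[0.594, -0.426, -0.02], [0, 0, 0.566], 0.093], [[0.594, -0.426, -0.02], [0, 0, 0.566], 0.093], [[0.594, -0.426, -0.02], [0, 0, 0.566], 0.093], [[0.594, -0.426, -0.02], [0, 0, 0.566], 0.093], [[0.594, -0.426, -0.02], [0, 0, 0.566], 0.093], [[0.594, -0.426, -0.02], [0, 0, 0.566], 0.093], [[0.594, -0.426, -0.02], [0, 0, 0.566], 0.093], [[0.594, -0.426, -0.02], [0, 0, 0.566], 0.093], [[0.594, -0.426, -0.02], [0, 0, 0.566], 0.093], [[0.594, -0.426, -0.02], [0, 0, 0.566], 0.093], [[0.594, -0.426, -0.02], [0, 0, 0.566], 0.093]]}}

```text
time_s: 1.1
tcp_pos: [0.4666, -0.1068, 0.2321]
tool_rot: [0.0, 0.994, -0.105, -0.0]
force: [1.5, -1.2, -0.9]
opening: 0.0928
gripper_force: 0.0
```

Run:
```python
from h import *
st();go([.6,.09,.23])
```

```text
1.1 [ 0.4666 -0.1068  0.2321] [ 0.000e+00  9.944e-01 -1.054e-01 -1.000e-04] [ 1.5 -1.2 -0.9] 0.0928 [-0.322  0.205  1.813 -0.     1.123  1.46 ]
shift [0.0892, -0.2204, 0.0021] turn [0.0, 0.0, -0.0]
```

{"method": "drive_tool", "body": {"increments": [[[0.085, -0.205, 0], [0, 0, 0], 0.093], [[0.085, -0.205, 0], [0, 0, 0], 0.093], [[0.085, -0.205, 0], [0, 0, 0], 0.093], [[0.085, -0.205, 0], [0, 0, 0], 0.093], [[0.085, -0.205, 0], [0, 0, 0], 0.093], [[0.085, -0.205, 0], [0, 0, 0], 0.093], [[0.085, -0.205, 0], [0, 0, 0], 0.093], [[0.085, -0.205, 0], [0, 0, 0], 0.093]]}}

```text
time_s: 1.77
tcp_pos: [0.5916, 0.0737, 0.2314]
tool_rot: [0.0, 0.994, -0.105, -0.001]
force: [0.5, -0.7, -0.5]
opening: 0.093
gripper_force: 0.0
```

Run:
```python
from h import *
st()
mp,im=snap("wrist","w1.png")
print(proj(mp,[[.605,.093,.114]]))
hsv=cv2.cvtColor(im,cv2.COLOR_RGB2HSV)
m=((hsv[...,2]<70)).astype(np.uint8)
for c in cv2.findContours(m,0,2)[0]:
    if cv2.contourArea(c)>300: print(cv2.boundingRect(c),cv2.contourArea(c))
```

```text
1.77 [0.5916 0.0737 0.2314] [ 2.000e-04  9.945e-01 -1.049e-01 -7.000e-04] [ 0.5 -0.7 -0.5] 0.093 [ 0.046  0.423  1.512 -0.     1.208  1.827]
[[255.4216774  198.18713895]]
(0, 242, 560, 178) 79368.0
(231, 163, 50, 53) 1971.0
(422, 96, 68, 55) 2832.0
(115, 32, 53, 143) 5716.0
(536, 0, 24, 41) 615.5
```

View pics/w1.png

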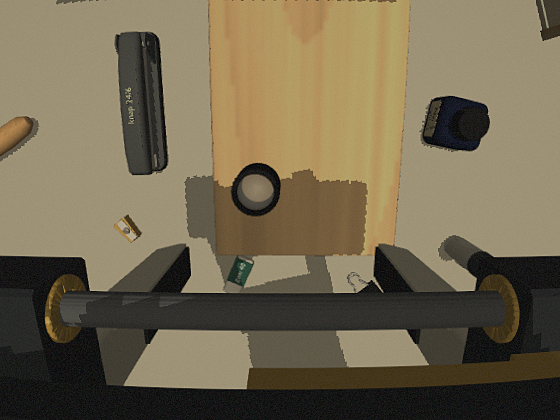

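The wrist view shows the loupe's top ring centred at about (256,188). The board spans columns 210–408 and its free edge lies along row 255, with corners near (219,255) and (396,254).

Run:
```python
from h import *
mp=pose("wrist")
L=onz(mp,[[256,188]],.112)[0];print("loupe",L,wr(L))
P=onz(mp,[[219,255],[396,254],[211,20],[408,20],[214,150],[402,150]],.071);print(np.array([wr(p) for p in P]).round(4)); print(P.round(4))
st();go([L[0],L[1],.082])
```

```text
loupe [0.61260431 0.0900817  0.112     ] [-0.0443313   0.04274505  0.112     ]
[[-0.1181  0.0835  0.071 ]
 [-0.1173 -0.0918  0.071 ]
 [ 0.0967  0.083   0.071 ]
 [ 0.0983 -0.0887  0.071 ]
 [-0.0159  0.0839  0.071 ]
 [-0.0154 -0.0897  0.071 ]]
[[ 0.549   0.1454  0.071 ]
 [ 0.5131 -0.0262  0.071 ]
 [ 0.7589  0.0999  0.071 ]
 [ 0.7245 -0.0683  0.071 ]
 [ 0.6491  0.1244  0.071 ]
 [ 0.6132 -0.0455  0.071 ]]
1.82 [0.5913 0.0729 0.2317] [ 2.000e-04  9.944e-01 -1.055e-01 -6.000e-04] [-0.6  0.3 -0.1] 0.0929 [ 0.045  0.422  1.513 -0.     1.208  1.827]
shift [0.0174, -0.0213, 0.1496] turn [0.001, 0.001, -0.0]
```

{"method": "drive_tool", "body": {"increments": [[[0.017, -0.021, 0.04], [0, 0, 0], 0.093], [[0.017, -0.021, 0.08], [0, 0, 0], 0.093], [[0.017, -0.021, 0.11], [0, 0, 0], 0.093], [[0.017, -0.021, 0.135], [0, 0, 0], 0.093], [[0.017, -0.021, 0.15], [0, 0, 0], 0.093], [[0.017, -0.021, 0.15], [0, 0, 0], 0.093], [[0.017, -0.021, 0.15], [0, 0, 0], 0.04], [[0.017, -0.021, 0.15], [0, 0, 0], 0.03], [[0.017, -0.021, 0.15], [0, 0, 0], 0.03], [[0.017, -0.021, 0.15], [0, 0, 0], 0.03], [[0.017, -0.021, 0.15], [0, 0, 0], 0.03], [[0.017, -0.021, 0.15], [0, 0, 0], 0.03]]}}

```text
time_s: 2.82
tcp_pos: [0.6133, 0.0907, 0.0827]
tool_rot: [-0.0, 0.994, -0.105, 0.0]
force: [0.5, -0.5, -0.2]
opening: 0.0573
gripper_force: 0.0
```

```bash
sed -i 's/O=np.array.*/O=np.array([0.6482,0.0352,0.])/' h.py
python3 - <<'E'
from h import *
s=st();print(s["gripper_force"]);go([.40,.22,.25]);go([.40,.22,s["tcp_pos"][2]-.071])
E
```

```text
2.82 [0.6133 0.0907 0.0827] [-1.000e-04  9.944e-01 -1.054e-01  4.000e-04] [ 0.5 -0.5 -0.2] 0.0573 [0.072 0.634 1.568 0.    0.939 1.854]
0.0
shift [-0.2355, -0.0818, -0.1675] turn [-0.0, -0.001, -0.0]
shift [-0.2357, -0.0817, 0.0708] turn [-0.0, -0.001, -0.0]
```

{"method": "drive_tool", "body": {"increments": [[[0, 0, 0], [0, 0, 0], 0.03], [[0, 0, 0], [0, 0, 0], 0.03], [[0, 0, 0], [0, 0, 0], 0.03], [[0, 0, 0], [0, 0, 0], 0.03], [[0, 0, 0], [0, 0, 0], 0.03], [[0, 0, 0], [0, 0, 0], 0.03], [[0, 0, -0.02], [0, 0, 0], 0.03], [[0, 0, -0.05], [0, 0, 0], 0.03], [[0, 0, -0.08], [0, 0, 0], 0.03], [[0, 0, -0.1], [0, 0, 0], 0.03]]}}

```text
time_s: 3.65
tcp_pos: [0.6136, 0.0907, 0.1847]
tool_rot: [-0.0, 0.994, -0.105, 0.001]
force: [0.2, 1.1, -0.8]
opening: 0.0401
gripper_force: 30.0
```

Run:
```python
from h import *
s=st();print(s["gripper_force"]);go([.40,.22,.17]);go([.40,.22,.0137])
```

```text
3.65 [0.6136 0.0907 0.1847] [-2.000e-04  9.944e-01 -1.054e-01  1.100e-03] [ 0.2  1.1 -0.8] 0.0401 [ 0.072  0.511  1.496 -0.     1.133  1.854]
29.976628769181843
shift [-0.236, -0.0816, 0.0142] turn [-0.001, -0.002, -0.0]
shift [-0.2363, -0.0815, 0.1705] turn [-0.001, -0.002, -0.0]
```

{"method": "drive_tool", "body": {"increments": [[[-0.04, -0.013, 0], [0, 0, 0], 0.03], [[-0.08, -0.027, 0], [0, 0, 0], 0.03], [[-0.12, -0.041, 0.01], [0, 0, 0], 0.03], [[-0.16, -0.055, 0.02], [0, 0, 0], 0.03], [[-0.2, -0.069, 0.05], [0, 0, 0], 0.03], [[-0.23, -0.08, 0.08], [0, 0, 0], 0.03], [[-0.236, -0.082, 0.11], [0, 0, 0], 0.03], [[-0.236, -0.082, 0.14], [0, 0, 0], 0.03], [[-0.236, -0.082, 0.158], [0, 0, 0], 0.03], [[-0.236, -0.082, 0.166], [0, 0, 0], 0.03], [[-0.236, -0.082, 0.17], [0, 0, 0], 0.03], [[-0.236, -0.082, 0.17], [0, 0, 0], 0.03]]}}

```text
time_s: 4.65
tcp_pos: [0.3998, 0.2203, 0.0122]
tool_rot: [0.0, 0.994, -0.106, -0.0]
force: [-0.2, -0.2, -0.0]
opening: 0.0402
gripper_force: 30.0
```

Run:
```python
from h import *
s=st()
```

```text
4.65 [0.3998 0.2203 0.0122] [ 0.000e+00  9.944e-01 -1.056e-01 -1.000e-04] [-0.2 -0.2 -0. ] 0.0402 [ 0.402  0.534  2.027 -0.     0.581  2.184]
```

{"method": "drive_tool", "body": {"increments": [[[0, 0, 0.001], [0, 0, 0], 0.08], [[0, 0, 0.001], [0, 0, 0], 0.08], [[0, 0, 0.001], [0, 0, 0], 0.08], [[0, 0, 0.001], [0, 0, 0], 0.08], [[0, 0, 0.001], [0, 0, 0], 0.08], [[0, 0, -0.02], [0, 0, 0], 0.08], [[0, 0, -0.06], [0, 0, 0], 0.08], [[0, 0, -0.1], [0, 0, 0], 0.08], [[0, 0, -0.14], [0, 0, 0], 0.0], [[0, 0, -0.18], [0, 0, 0], 0.0], [[0, 0, -0.18], [0, 0, 0], 0.0], [[0, 0, -0.18], [0, 0, 0], 0.0]]}}

```text
time_s: 5.65
tcp_pos: [0.4003, 0.2207, 0.1942]
tool_rot: [-0.001, 0.994, -0.105, 0.002]
force: [-0.5, -0.6, -1.2]
opening: 0.0577
gripper_force: 0.0
```

Run:
```python
from h import *
s=st();mp,im=snap("wrist","w2.png")
print(proj(mp,[[.4,.22,.043],[.4,.22,0]]))
for r in((-.19,.05,.12),(-.135,.05,.045)):
  print(rw(r));go(rw(r),.7)
```

```text
5.65 [0.4003 0.2207 0.1942] [-0.0011  0.9944 -0.1054  0.0021] [-0.5 -0.6 -1.2] 0.0577 [ 0.402  0.21   1.911 -0.     1.016  2.184]
[[283.21066709 201.7275589 ]
 [283.16929137 193.38059252]]
[0.47288572 0.12388429 0.12      ]
shift [0.0919, 0.079, 0.0725] turn [-0.001, 0.87, -0.001]
[0.52666593 0.1123652  0.045     ]
shift [0.1469, 0.079, 0.1476] turn [-0.001, 0.87, -0.001]
```

View pics/w2.png

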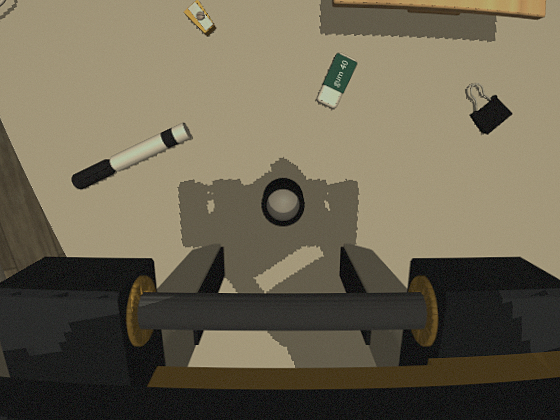

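The wrist view shows the loupe standing upright at (283,202), with marker, eraser and clip untouched and clear of it. Next I tilt the tool and go to a hover in front of the board edge.

{"method": "drive_tool", "body": {"increments": [[[0.02, 0.02, -0.02], [0, 0.12, 0], 0.0], [[0.04, 0.04, 0], [0, 0.24, 0], 0.0], [[0.06, 0.06, 0.02], [0, 0.36, 0], 0.0], [[0.09, 0.079, 0.04], [0, 0.48, 0], 0.0], [[0.09, 0.079, 0.06], [0, 0.6, 0], 0.0], [[0.09, 0.079, 0.07], [0, 0.72, 0], 0.0], [[0.09, 0.079, 0.07], [0, 0.84, 0], 0.0], [[0.09, 0.079, 0.07], [0, 0.87, 0], 0.0], [[0.09, 0.079, 0.07], [0, 0.87, 0], 0.0], [[0.09, 0.079, 0.07], [0, 0.87, 0], 0.0]]}}

```text
time_s: 6.53
tcp_pos: [0.4553, -0.0589, 0.1941]
tool_rot: [0.116, 0.93, 0.028, 0.348]
force: [2.0, 8.8, 0.6]
opening: 0.0003
gripper_force: 0.0
```

Run:
```python
from h import *
s=st();print(wr(s["tcp_pos"]))
for p in(.7,.55):
  for r in((-.145,.05,.03),(-.098,.05,.03)): go(rw(r),p)
```

```text
6.53 [ 0.4553 -0.0589  0.1941] [0.1156 0.9301 0.0279 0.3475] [2.  8.8 0.6] 0.0003 [-0.187  0.005  2.389 -1.571  0.071  2.867]
[-0.16896248 -0.13242415  0.1940756 ]
shift [-0.0354, -0.2087, 0.1264] turn [0.036, 0.13, 0.295]
shift [-0.002, -0.2004, 0.1583] turn [0.036, 0.13, 0.295]
shift [-0.0354, -0.2087, 0.1264] turn [0.014, 0.278, 0.298]
shift [-0.002, -0.2004, 0.1583] turn [0.014, 0.278, 0.298]
```

```bash
cat > k.py <<'E'
from h import *
from scipy.optimize import least_squares
D=[([-1.301,.351,1.652,0,1.139,-.085],[.191,-.5154,.2182]),([-.322,.205,1.813,0,1.123,1.46],[.4666,-.1068,.2321]),([.045,.422,1.513,0,1.208,1.827],[.5913,.0729,.2317]),
([.072,.634,1.568,0,.939,1.854],[.6133,.0907,.0827]),([.402,.534,2.027,0,.581,2.184],[.3998,.2203,.0122]),([.402,.210,1.911,0,1.016,2.184],[.4003,.2207,.1942]),([-.187,.005,2.389,-1.571,.071,2.867],[.4553,-.0589,.1941])]
def fk(q,P):
    L1,L2,h,d=P
    a=R.from_euler("z",q[0])
    p=a.apply([L1*np.sin(q[1])+L2*np.sin(q[1]+q[2]),0,h+L1*np.cos(q[1])+L2*np.cos(q[1]+q[2])])
    T=a*R.from_euler("y",q[1]+q[2])*R.from_euler("z",q[3])*R.from_euler("y",q[4])*R.from_euler("z",q[5]+np.pi/2)
    return p+T.apply([0,0,d]),T
f=least_squares(lambda P:np.concatenate([fk(np.array(q),P)[0]-p for q,p in D]),[.6,.5,.3,.3]);PK=f.x
lo=np.array([-2.75,-.79,.01,-1.57,.07,-2.87]);hi=np.array([2.75,2.1,2.65,4.71,3.14,2.87])
def ik(p,T,q0):
    g=lambda q:np.concatenate([(fk(q,PK)[0]-p)*5,(fk(q,PK)[1].inv()*T).as_rotvec()])
    s=least_squares(g,np.clip(q0,lo+.01,hi-.01),bounds=(lo,hi));return s.x,np.abs(s.fun).max()
E
python3 - <<'E'
from k import *
print(PK,np.abs(f.fun).max(),rot(robot.sense()["tool_rot"]).inv()*fk(robot.sense()["joint_positions"],PK)[1])
for nm,r in(("hov",(-.16,.05,.12)),("under",(-.1,.05,.03)),("up",(.0,.05,.25)),("leg",(-.1,0,.03)),("leg2",(.03,0,.13)),("low",(-.06,.0,.2))):
  for pitch in(.6,.8,1.0,1.2):
    for fl,q0 in((0,[0,.3,1.8,0,.6,1.8]),(1,[0,.3,1.8,3.1,.4,-1.3])):
      q,e=ik(rw(r),orient(pitch),np.array(q0)); 
      if e<.01: print(nm,pitch,fl,q.round(2))
E
```

```text
[0.46272937 0.42330638 0.21180626 0.24762636] 0.04659649586412794 Rotation.from_matrix(array([[ 1.00000000e+00, -2.08166817e-16, -2.62810607e-16],
                            [ 2.08166817e-16,  1.00000000e+00,  2.39391840e-16],
                            [ 2.62810607e-16, -2.39391840e-16,  1.00000000e+00]]))
hov 0.6 1 [ 0.49  0.36  2.34  4.15  0.68 -2.01]
hov 0.8 1 [ 0.43  0.3   2.27  4.52  0.44 -2.44]
hov 1.2 0 [ 0.32  0.31  2.06 -0.4   0.49  2.43]
under 0.6 1 [ 0.39  0.65  2.23  3.88  0.77 -1.78]
under 0.8 1 [ 0.35  0.58  2.17  4.08  0.47 -2.03]
under 1.0 1 [ 0.3   0.55  2.08  4.71  0.27 -2.7 ]
under 1.2 0 [ 0.26  0.55  1.97 -0.53  0.33  2.52]
up 0.6 1 [ 0.27  0.32  1.92  4.69  0.39 -2.83]
up 0.8 0 [ 0.24  0.32  1.81 -0.83  0.42  2.69]
up 1.0 0 [ 0.21  0.35  1.68 -0.39  0.62  2.25]
up 1.2 0 [ 0.18  0.41  1.53 -0.18  0.86  2.06]
leg 0.6 1 [ 0.28  0.64  2.29  3.72  0.79 -1.71]
leg 0.8 1 [ 0.24  0.56  2.23  3.87  0.47 -1.91]
leg 1.0 1 [ 0.2   0.52  2.13  4.5   0.22 -2.57]
leg 1.2 0 [ 0.16  0.53  2.02 -0.5   0.28  2.4 ]
leg2 0.6 1 [ 0.15  0.53  1.98  3.93  0.42 -2.1 ]
leg2 0.8 1 [ 0.13  0.51  1.89  4.69  0.23 -2.87]
leg2 1.0 0 [ 0.1   0.52  1.76 -0.5   0.35  2.32]
leg2 1.2 0 [ 0.08  0.56  1.62 -0.18  0.61  1.99]
low 0.6 1 [ 0.23  0.27  2.16  4.22  0.41 -2.35]
low 1.0 0 [ 0.16  0.27  1.93 -0.48  0.45  2.33]
low 1.2 0 [ 0.13  0.32  1.8  -0.19  0.68  2.04]
```

```bash
python3 - <<'E'
import re
s=open("k.py").read()
s=s.replace("L1,L2,h,d=P","L1,L2,h,d,r0,e=P").replace("[L1*np.sin(q[1])+L2*np.sin(q[1]+q[2]),0,h+L1*np.cos(q[1])+L2*np.cos(q[1]+q[2])]","[r0+L1*np.sin(q[1])+L2*np.sin(q[1]+q[2])+e*np.cos(q[1]+q[2]),0,h+L1*np.cos(q[1])+L2*np.cos(q[1]+q[2])-e*np.sin(q[1]+q[2])]").replace("[.6,.5,.3,.3]","[.46,.42,.2,.25,0,0]")
open("k.py","w").write(s)
E
python3 - <<'E'
from k import *
s=st();print(s["dq"].round(2));print(PK,(f.fun.reshape(-1,3)*1000).round(1))
q=np.array(s["joint_positions"])
for n,r,p in(("hov",(-.2,.05,.12),.6),("under",(-.1,.05,.03),.6),("up",(0,.05,.25),.6),("leg2",(.03,0,.13),.6)):
  x,e=ik(rw(r),orient(p),np.array([0,.3,1.9,3.2,.5,-1.3]));print(n,x.round(3),round(e,4))
E
```

```text
6.53 [ 0.4553 -0.0589  0.1941] [0.1156 0.9301 0.0279 0.3475] [2.  8.8 0.6] 0.0003 [-0.187  0.005  2.389 -1.571  0.071  2.867]
[-1.25 -0.76  0.41 -0.1  -0.04  0.07]
[0.47682549 0.43160151 0.24709142 0.26299513 0.0071331  0.03596152] [[-45.  -12.6   0.2]
 [-13.2 -44.5  -0.2]
 [  0.6 -46.2   0. ]
 [  2.1 -46.3   1.8]
 [ 20.2 -41.7   1.7]
 [ 20.1 -42.   -0.1]
 [-11.8 -44.   -3.5]]
hov [ 0.599  0.397  2.399  4.19   0.761 -1.934] 0.0
under [ 0.407  0.714  2.205  3.875  0.796 -1.751] 0.0
up [ 0.282  0.314  1.945  4.646  0.403 -2.774] 0.0
leg2 [ 0.159  0.548  1.989  3.903  0.447 -2.066] 0.0
```

```bash
sed -i 's/d,r0,e=P/d,r0,e,w=P/; s/q\[2\]),0,h+L1/q[2]),w,h+L1/; s/,0,0\]);PK/,0,0,.046]);PK/' k.py
cat > seq.py <<'E'
from k import *
def rel(qs):
    s=robot.sense();T0=rot(s["tool_rot"]);p0=s["tcp_pos"]
    for q in qs:
        p,T=fk(q,PK);print((T0.inv().apply(p-p0)).round(3).tolist(),(T0.inv()*T).as_rotvec().round(3).tolist(),wr(p).round(3))
E
python3 - <<'E'
from seq import *
s=robot.sense();print(PK.round(4),(np.abs(f.fun).max()*1000).round(1))
q=np.array(s["joint_positions"])
for n,r,p in(("hov",(-.2,.05,.12),.6),("hov",(-.2,.05,.12),.5),("hov",(-.16,.05,.12),.7),("under",(-.1,.05,.03),.6),("up",(0,.05,.25),.6),("leg",(-.1,0,.03),.6),("leg2",(.03,0,.13),.6),("str",(-.06,.0,.2),.6),("str",(.0,.0,.25),1.)):
  for q0 in ([0,.3,1.9,3.2,.5,-1.3],[0,.3,1.9,0,.3,1.8]):
   x,e=ik(rw(r),orient(p),np.array(q0));print(n,p,x.round(3),round(e,4))
E
```

```text
[4.872e-01 4.375e-01 2.581e-01 2.772e-01 2.000e-04 4.060e-02 4.640e-02] 0.3
hov 0.6 [ 0.471  0.41   2.415  4.018  0.743 -1.865] 0.0
hov 0.6 [ 0.242  0.179  2.274 -0.996  0.192  2.87 ] 0.371
hov 0.5 [ 0.503  0.486  2.438  3.954  0.913 -1.75 ] 0.0
hov 0.5 [ 0.228  0.162  2.284 -1.022  0.167  2.87 ] 0.4522
hov 0.7 [ 0.364  0.38   2.315  4.087  0.539 -2.047] 0.0
hov 0.7 [ 0.223  0.257  2.193 -0.995  0.211  2.87 ] 0.2734
under 0.6 [ 0.3    0.723  2.224  3.736  0.805 -1.703] 0.0
under 0.6 [ 0.145  0.518  2.044 -1.047  0.121  2.87 ] 0.4454
up 0.6 [ 0.192  0.306  1.975  4.508  0.337 -2.689] 0.0
up 0.6 [ 0.154  0.281  1.908 -1.093  0.274  2.87 ] 0.1201
leg 0.6 [ 0.173  0.717  2.288  3.567  0.845 -1.639] 0.0
leg 0.6 [ 0.042  0.492  2.093 -1.116  0.07   2.87 ] 0.4442
leg2 0.6 [ 0.067  0.544  2.018  3.709  0.435 -1.935] 0.0
leg2 0.6 [ 0.011  0.48   1.891 -1.159  0.109  2.87 ] 0.2386
str 0.6 [ 0.133  0.285  2.191  3.956  0.393 -2.146] 0.0
str 0.6 [ 0.063  0.221  2.087 -1.132  0.158  2.87 ] 0.1939
str 1.0 [ 0.026  0.271  2.016  4.626  0.109 -2.87 ] 0.2956
str 1.0 [ 0.04   0.286  1.777 -0.265  0.538  2.012] 0.0
```

{"method": "drive_tool", "body": {"increments": [[[0, 0, 0], [0, 0, 0], 0], [[0, 0, 0], [0, 0, 0], 0], [[0, 0, 0], [0, 0, 0], 0]]}}

```text
time_s: 6.78
tcp_pos: [0.4571, -0.0564, 0.1953]
tool_rot: [0.115, 0.93, 0.031, 0.349]
force: [-0.1, -1.0, 0.4]
opening: 0.0003
gripper_force: 0.0
```

Run:
```python
from seq import *
s=st();print(s["dq"].round(2))
q=np.array(s["joint_positions"]);g=np.array([.42,.30,2.35,3.7,.6,-1.6])
# raise q5 first then sweep j4
qs=[]
N=40
for i in range(1,N+1):
    t=i/N; x=q+(g-q)*t; x[4]=q[4]+(g[4]-q[4])*min(1,t*4)+.25*np.sin(np.pi*t); qs.append(x)
rel(qs[3::4])
```

```text
6.78 [ 0.4571 -0.0564  0.1953] [0.1148 0.9295 0.0305 0.349 ] [-0.1 -1.   0.4] 0.0003 [-0.181  0.005  2.387 -1.57   0.071  2.867]
[ 0.04  0.01 -0.01 -0.    0.    0.  ]
[-0.065, 0.024, -0.006] [-0.153, -0.239, 0.021] [-0.213 -0.171  0.164]
[-0.158, -0.016, -0.041] [-0.078, -0.613, 0.017] [-0.311 -0.158  0.12 ]
[-0.202, -0.119, -0.087] [0.263, -0.839, 0.017] [-0.391 -0.07   0.101]
[-0.177, -0.232, -0.118] [0.67, -0.783, 0.052] [-0.415  0.046  0.113]
[-0.109, -0.319, -0.14] [0.991, -0.548, 0.121] [-0.398  0.15   0.153]
[-0.021, -0.363, -0.143] [1.135, -0.205, 0.215] [-0.346  0.218  0.201]
[0.059, -0.363, -0.123] [1.069, 0.13, 0.309] [-0.275  0.24   0.238]
[0.106, -0.329, -0.084] [0.838, 0.352, 0.377] [-0.209  0.22   0.247]
[0.106, -0.281, -0.039] [0.538, 0.406, 0.402] [-0.17   0.172  0.225]
[0.062, -0.241, -0.002] [0.265, 0.303, 0.387] [-0.169  0.119  0.18 ]
```

```bash
cat >> seq.py <<'E'
G=np.array([.42,.30,2.35,3.7,.6,-1.6])
def plan(n,step=.53):
    s=st();q=np.array(s["joint_positions"]);a=q.copy();qs=[]
    for i in range(n):
        k=min(1,step/max(abs(G[3]-a[3]),1e-6)); a=a+(G-a)*k
        if k<1: a[4]=q[4]+np.clip(.45-q[4],-.3*(i+1),.3*(i+1)); a[1]=max(.12,.0) if abs(G[3]-a[3])>1 else a[1]
        qs.append(a.copy())
    rel(qs)
E
python3 -c "
from seq import *
plan(4)"
```

```text
6.78 [ 0.4571 -0.0564  0.1953] [0.1148 0.9295 0.0305 0.349 ] [-0.1 -1.   0.4] 0.0003 [-0.181  0.005  2.387 -1.57   0.071  2.867]
[-0.096, 0.017, 0.012] [-0.143, -0.329, 0.002] [-0.224 -0.174  0.129]
[-0.134, -0.041, -0.007] [0.003, -0.491, 0.023] [-0.275 -0.129  0.104]
[-0.135, -0.123, -0.022] [0.243, -0.515, 0.053] [-0.301 -0.05   0.096]
[-0.109, -0.2, -0.041] [0.475, -0.446, 0.092] [-0.309  0.032  0.108]
```

```bash
sed -i 's/max(.12,.0)/-.1/' seq.py
python3 -c "
from seq import *
plan(4)"
```

```text
6.78 [ 0.4571 -0.0564  0.1953] [0.1148 0.9295 0.0305 0.349 ] [-0.1 -1.   0.4] 0.0003 [-0.181  0.005  2.387 -1.57   0.071  2.867]
[-0.024, 0.04, -0.041] [-0.186, -0.118, 0.05] [-0.206 -0.172  0.219]
[-0.064, -0.021, -0.049] [-0.026, -0.277, 0.065] [-0.25  -0.126  0.185]
[-0.064, -0.105, -0.062] [0.227, -0.296, 0.075] [-0.274 -0.045  0.175]
[-0.038, -0.183, -0.085] [0.471, -0.224, 0.094] [-0.286  0.038  0.19 ]
```

{"method": "drive_tool", "body": {"increments": [[[-0.024, 0.04, -0.041], [-0.186, -0.118, 0.05], 0], [[-0.024, 0.04, -0.041], [-0.186, -0.118, 0.05], 0], [[-0.024, 0.04, -0.041], [-0.186, -0.118, 0.05], 0], [[-0.064, -0.021, -0.049], [-0.026, -0.277, 0.065], 0], [[-0.064, -0.021, -0.049], [-0.026, -0.277, 0.065], 0], [[-0.064, -0.021, -0.049], [-0.026, -0.277, 0.065], 0], [[-0.064, -0.105, -0.062], [0.227, -0.296, 0.075], 0], [[-0.064, -0.105, -0.062], [0.227, -0.296, 0.075], 0], [[-0.064, -0.105, -0.062], [0.227, -0.296, 0.075], 0], [[-0.038, -0.183, -0.085], [0.471, -0.224, 0.094], 0], [[-0.038, -0.183, -0.085], [0.471, -0.224, 0.094], 0], [[-0.038, -0.183, -0.085], [0.471, -0.224, 0.094], 0]]}}

```text
time_s: 7.78
tcp_pos: [0.3773, 0.1349, 0.1903]
tool_rot: [-0.12, 0.963, 0.057, 0.233]
force: [-0.4, 0.3, -1.1]
opening: 0.0006
gripper_force: 0.0
```

```bash
python3 -c "
from seq import *
plan(5)"
```

```text
7.78 [0.3773 0.1349 0.1903] [-0.1199  0.9634  0.0569  0.233 ] [-0.4  0.3 -1.1] 0.0006 [ 0.065 -0.098  2.371  0.557  0.447  1.064]
[0.036, -0.071, -0.007] [0.203, 0.138, -0.019] [-0.284  0.112  0.228]
[0.083, -0.12, -0.027] [0.33, 0.329, -0.019] [-0.269  0.16   0.277]
[0.131, -0.14, -0.053] [0.365, 0.532, 0.009] [-0.245  0.181  0.325]
[0.168, -0.133, -0.074] [0.31, 0.703, 0.067] [-0.219  0.176  0.36 ]
[0.143, -0.087, 0.018] [0.109, 0.607, 0.155] [-0.189  0.16   0.259]
```

{"method": "drive_tool", "body": {"increments": [[[0.036, -0.071, -0.007], [0.203, 0.138, -0.019], 0], [[0.036, -0.071, -0.007], [0.203, 0.138, -0.019], 0], [[0.036, -0.071, -0.007], [0.203, 0.138, -0.019], 0], [[0.083, -0.12, -0.027], [0.33, 0.329, -0.019], 0], [[0.083, -0.12, -0.027], [0.33, 0.329, -0.019], 0], [[0.083, -0.12, -0.027], [0.33, 0.329, -0.019], 0], [[0.131, -0.14, -0.053], [0.365, 0.532, 0.009], 0], [[0.131, -0.14, -0.053], [0.365, 0.532, 0.009], 0], [[0.131, -0.14, -0.053], [0.365, 0.532, 0.009], 0], [[0.168, -0.133, -0.074], [0.31, 0.703, 0.067], 0], [[0.168, -0.133, -0.074], [0.31, 0.703, 0.067], 0], [[0.168, -0.133, -0.074], [0.31, 0.703, 0.067], 0]]}}

```text
time_s: 8.78
tcp_pos: [0.4726, 0.252, 0.3585]
tool_rot: [-0.281, 0.797, 0.015, 0.534]
force: [0.1, -0.5, 0.2]
opening: 0.0001
gripper_force: 0.0
```

```bash
python3 -c "
from seq import *
plan(3)
go(rw((-.18,.05,.14)),.6)
x,e=ik(rw((-.18,.05,.14)),orient(.6),robot.sense()['joint_positions']);print(x.round(2),e)"
```

```text
8.78 [0.4726 0.252  0.3585] [-0.2811  0.7971  0.0145  0.5342] [ 0.1 -0.5  0.2] 0.0001 [ 0.303 -0.098  2.358  2.688  0.45  -0.745]
[-0.071, 0.071, 0.038] [-0.221, -0.081, 0.026] [-0.188  0.158  0.257]
[-0.121, 0.144, 0.048] [-0.463, -0.087, -0.028] [-0.169  0.119  0.18 ]
[-0.121, 0.144, 0.048] [-0.463, -0.087, -0.028] [-0.169  0.119  0.18 ]
shift [-0.1475, 0.2073, 0.0074] turn [-0.701, -0.153, -0.142]
[ 0.43  0.36  2.38  4.05  0.68 -1.96] 1.162819840416773e-13
```

Wrist is in the other configuration now; go to the hover before the edge (0.6 rad pitch).

{"method": "drive_tool", "body": {"increments": [[[-0.071, 0.071, 0.038], [-0.221, -0.081, 0.026], 0], [[-0.071, 0.071, 0.038], [-0.221, -0.081, 0.026], 0], [[-0.071, 0.071, 0.038], [-0.221, -0.081, 0.026], 0], [[-0.121, 0.144, 0.048], [-0.463, -0.087, -0.028], 0], [[-0.121, 0.144, 0.048], [-0.463, -0.087, -0.028], 0], [[-0.121, 0.144, 0.048], [-0.463, -0.087, -0.028], 0], [[-0.148, 0.207, 0.007], [-0.701, -0.153, -0.142], 0], [[-0.148, 0.207, 0.007], [-0.701, -0.153, -0.142], 0], [[-0.148, 0.207, 0.007], [-0.701, -0.153, -0.142], 0], [[-0.148, 0.207, 0.007], [-0.701, -0.153, -0.142], 0], [[-0.148, 0.207, 0.007], [-0.701, -0.153, -0.142], 0]]}}

```text
time_s: 9.7
tcp_pos: [0.4817, 0.1224, 0.1391]
tool_rot: [0.048, 0.88, -0.092, 0.463]
force: [-0.0, -0.2, 0.6]
opening: 0.0003
gripper_force: 0.0
```

```bash
python3 -c "
from seq import *
s=st();print(wr(s['tcp_pos']))
for r in((-.155,.05,.05),(-.145,.05,.028),(-.098,.05,.028)): go(rw(r),.6)
snap('wrist','w3.png')"
```

```text
9.7 [0.4817 0.1224 0.1391] [ 0.0478  0.8804 -0.0923  0.4627] [-0.  -0.2  0.6] 0.0003 [ 0.43   0.358  2.38   4.045  0.674 -1.953]
[-0.18110855  0.05040126  0.13906208]
shift [-0.0585, 0.0006, 0.072] turn [-0.003, 0.003, 0.001]
shift [-0.071, 0.0006, 0.0927] turn [-0.003, 0.003, 0.001]
shift [-0.0443, 0.0008, 0.1314] turn [-0.003, 0.003, 0.001]
```

View pics/w3.png

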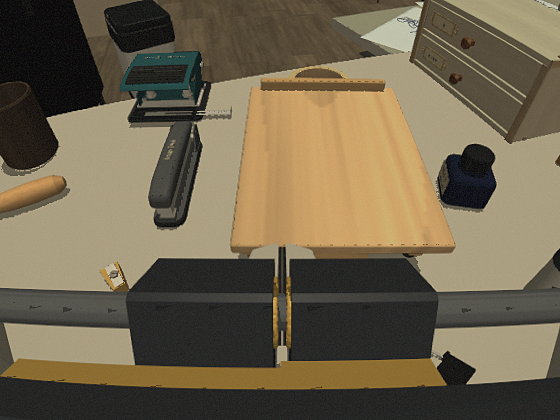

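The wrist view shows the board clear, with its free edge along row 248 from (232,250) to (455,248). The closed fingers point at (282,250), left of the board's middle as planned. I'll dip under the edge, clear of the leg.

{"method": "drive_tool", "body": {"increments": [[[-0.03, 0, 0.04], [0, 0, 0], 0], [[-0.058, 0, 0.072], [0, 0, 0], 0], [[-0.068, 0, 0.085], [0, 0, 0], 0], [[-0.071, 0, 0.0927], [0, 0, 0], 0], [[-0.071, 0, 0.0927], [0, 0, 0], 0], [[-0.06, 0, 0.11], [0, 0, 0], 0], [[-0.05, 0, 0.123], [0, 0, 0], 0], [[-0.0443, 0, 0.1314], [0, 0, 0], 0], [[-0.0443, 0, 0.1314], [0, 0, 0], 0], [[-0.0443, 0, 0.1314], [0, 0, 0], 0]]}}

```text
time_s: 10.58
tcp_pos: [0.5636, 0.1035, 0.0309]
tool_rot: [0.048, 0.879, -0.094, 0.464]
force: [-0.2, -0.1, -0.3]
opening: 0.0007
gripper_force: 0.0
```

```bash
cat > arc.py <<'E'
from seq import *
def edge(t,back=0): # board point on underside, distance 240-back from hinge
    s=.24-back; return np.array([.12-s*np.cos(t),0,.06+s*np.sin(t)])
def tipfor(t,pitch,y=.05,ins=.022,half=.0085):
    # tip so that finger upper face passes the edge corner, ins beyond it along finger
    e=edge(t);d=np.array([np.cos(pitch),0,-np.sin(pitch)]);n=np.array([np.sin(pitch),0,np.cos(pitch)])
    if t>pitch: # tip corner touches underside: tip at `ins` below edge along board
        b=np.array([np.cos(t),0,-np.sin(t)]);p=e+b*ins-n*half
    else: p=e+d*ins-n*half
    p[1]=y;return p
E
python3 -c "
from arc import *
s=st();print(wr(s['tcp_pos']))
for t in (0,.1,.2,.3,.4,.5,.6,.7,.8,.9,1.0,1.1):
  print(t,wr(rw(tipfor(t,.6))).round(3),end=' ');go(rw(tipfor(t,.6)),.6)
"
```

```text
10.58 [0.5636 0.1035 0.0309] [ 0.0483  0.8792 -0.0944  0.4645] [-0.2 -0.1 -0.3] 0.0007 [ 0.294  0.722  2.221  3.732  0.801 -1.701]
[-0.09705066  0.04908608  0.03089266]
0 [-0.107  0.05   0.041] shift [0.0026, -0.0009, -0.0134] turn [-0.0, -0.001, -0.003]
0.1 [-0.105  0.05   0.065] shift [0.023, -0.001, -0.0259] turn [-0.0, -0.001, -0.003]
0.2 [-0.102  0.05   0.088] shift [0.0447, -0.0011, -0.0363] turn [-0.0, -0.001, -0.003]
0.3 [-0.096  0.05   0.111] shift [0.0672, -0.0011, -0.0445] turn [-0.0, -0.001, -0.003]
0.4 [-0.088  0.05   0.134] shift [0.0904, -0.0012, -0.0504] turn [-0.0, -0.001, -0.003]
0.5 [-0.077  0.05   0.156] shift [0.1142, -0.0013, -0.054] turn [-0.0, -0.001, -0.003]
0.6 [-0.065  0.05   0.176] shift [0.1381, -0.0013, -0.0552] turn [-0.0, -0.001, -0.003]
0.7 [-0.052  0.05   0.193] shift [0.1599, -0.0014, -0.054] turn [-0.0, -0.001, -0.003]
0.8 [-0.037  0.05   0.209] shift [0.1814, -0.0015, -0.0508] turn [-0.0, -0.001, -0.003]
0.9 [-0.02   0.05   0.224] shift [0.2025, -0.0015, -0.0454] turn [-0.0, -0.001, -0.003]
1.0 [-0.003  0.05   0.236] shift [0.223, -0.0016, -0.0379] turn [-0.0, -0.001, -0.003]
1.1 [0.016 0.05  0.247] shift [0.2426, -0.0017, -0.0284] turn [-0.0, -0.001, -0.003]
```

{"method": "drive_tool", "body": {"increments": [[[0.003, 0, -0.0134], [0, 0, 0], 0], [[0.013, 0, -0.02], [0, 0, 0], 0], [[0.023, 0, -0.026], [0, 0, 0], 0], [[0.034, 0, -0.031], [0, 0, 0], 0], [[0.045, 0, -0.036], [0, 0, 0], 0], [[0.056, 0, -0.041], [0, 0, 0], 0], [[0.067, 0, -0.0445], [0, 0, 0], 0], [[0.079, 0, -0.048], [0, 0, 0], 0], [[0.09, 0, -0.05], [0, 0, 0], 0], [[0.102, 0, -0.0525], [0, 0, 0], 0], [[0.114, 0, -0.054], [0, 0, 0], 0]]}}

```text
time_s: 11.5
tcp_pos: [0.5811, 0.0994, 0.1539]
tool_rot: [0.048, 0.88, -0.094, 0.463]
force: [-3.6, 0.1, -2.7]
opening: 0.0006
gripper_force: 1.7
```

```bash
python3 -c "
from arc import *
s=st();print(wr(s['tcp_pos']))
q=s['joint_positions']
for t,p in ((.5,.6),(.6,.57),(.7,.54),(.8,.51),(.9,.48),(1.0,.45),(1.1,.42),(1.13,.42)):
  print(t,end=' ');go(rw(tipfor(t,p)),p);q,e=ik(rw(tipfor(t,p)),orient(p),q);print(q.round(2),round(e,4))
"
```

```text
11.5 [0.5811 0.0994 0.1539] [ 0.0484  0.8803 -0.0937  0.4626] [-3.6  0.1 -2.7] 0.0006 [ 0.27   0.404  2.192  3.997  0.528 -2.064]
[-0.07907214  0.04867331  0.15386864]
0.5 shift [0.0025, -0.0013, 0.0005] turn [-0.001, 0.003, -0.001]
[ 0.27  0.4   2.19  4.    0.53 -2.07] 0.0
0.6 shift [0.0264, -0.0014, -0.0005] turn [-0.001, 0.033, -0.001]
[ 0.26  0.38  2.17  4.02  0.52 -2.11] 0.0
0.7 shift [0.0482, -0.0014, 0.0007] turn [-0.001, 0.063, -0.001]
[ 0.25  0.37  2.14  4.02  0.52 -2.13] 0.0
0.8 shift [0.0698, -0.0014, 0.0042] turn [-0.001, 0.093, -0.001]
[ 0.24  0.36  2.12  4.02  0.52 -2.14] 0.0
0.9 shift [0.0909, -0.0014, 0.0098] turn [-0.001, 0.123, -0.001]
[ 0.23  0.36  2.09  4.    0.52 -2.15] 0.0
1.0 shift [0.1115, -0.0015, 0.0174] turn [-0.001, 0.153, -0.001]
[ 0.21  0.37  2.06  3.98  0.52 -2.15] 0.0
1.1 shift [0.1312, -0.0015, 0.0271] turn [-0.001, 0.183, -0.001]
[ 0.2   0.38  2.02  3.95  0.52 -2.14] 0.0
1.13 shift [0.1369, -0.0015, 0.0303] turn [-0.001, 0.183, -0.001]
[ 0.19  0.38  2.01  3.96  0.51 -2.15] 0.0
```

{"method": "drive_tool", "body": {"increments": [[[0.014, 0, 0], [0, 0.016, 0], 0], [[0.026, 0, -0.0005], [0, 0.033, 0], 0], [[0.037, 0, 0], [0, 0.048, 0], 0], [[0.048, 0, 0.001], [0, 0.063, 0], 0], [[0.059, 0, 0.0025], [0, 0.078, 0], 0], [[0.07, 0, 0.004], [0, 0.093, 0], 0], [[0.08, 0, 0.007], [0, 0.108, 0], 0], [[0.091, 0, 0.01], [0, 0.123, 0], 0], [[0.101, 0, 0.0135], [0, 0.138, 0], 0], [[0.1115, 0, 0.0174], [0, 0.153, 0], 0], [[0.122, 0, 0.022], [0, 0.168, 0], 0], [[0.131, 0, 0.027], [0, 0.183, 0], 0]]}}

```text
time_s: 12.5
tcp_pos: [0.6781, 0.0781, 0.2475]
tool_rot: [0.057, 0.833, -0.089, 0.543]
force: [-2.1, 0.1, -1.9]
opening: 0.0005
gripper_force: 1.3
```

```bash
python3 -c "
from arc import *
s=st();print(wr(s['tcp_pos']));go(rw(tipfor(1.13,.42)),.42)
mp,im=snap('scene','s4.png')
cv2.imwrite('pics/s4c.png',cv2.resize(im[100:300,130:400,::-1],(800,592)))
print([(t,proj(mp,[rw((edge(t)[0],y,edge(t)[2])) for y in(.088,-.088)]).round(0).tolist()) for t in (.9,1.0,1.1)])
"
```

```text
12.5 [0.6781 0.0781 0.2475] [ 0.0572  0.8331 -0.0893  0.5429] [-2.1  0.1 -1.9] 0.0005 [ 0.193  0.383  2.019  3.943  0.526 -2.126]
[0.02027147 0.04826467 0.24750606]
shift [0.003, -0.0017, 0.0022] turn [0.001, -0.004, -0.002]
[(0.9, [[244.0, 164.0], [299.0, 137.0]]), (1.0, [[237.0, 155.0], [293.0, 129.0]]), (1.1, [[231.0, 147.0], [287.0, 122.0]])]
```

View pics/s4c.png

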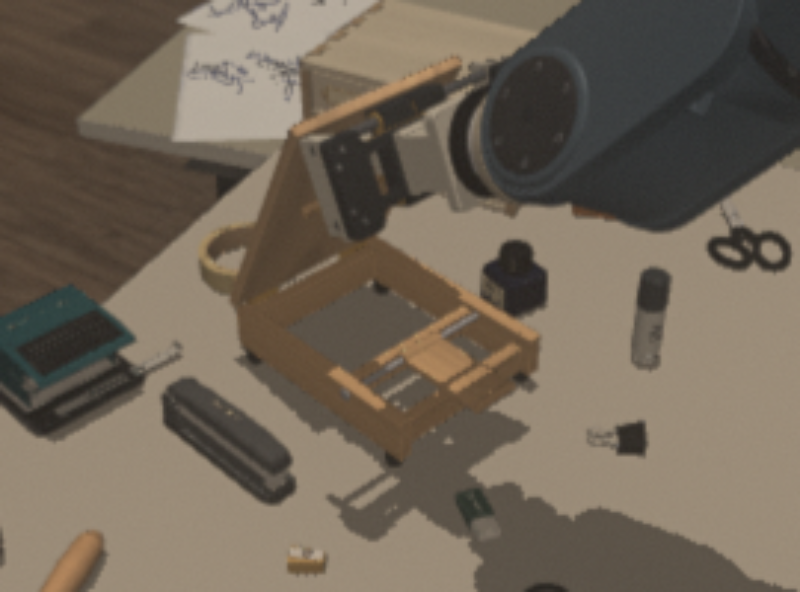

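The scene crop shows the board up, its near edge corner at crop (293,133), which is full-image (229,145). That matches θ≈1.1. The leg is still folded in the frame. Retract and go down in front of the leg.

```bash
cat >> arc.py <<'E'
def legtip(ph,p,s=.078,ins=.020,push=0.,y=0.):
    A=np.array([-.025,0,.048]);u=np.array([-np.cos(ph),0,np.sin(ph)]);n=np.array([-np.sin(ph),0,-np.cos(ph)])
    d=np.array([np.cos(p),0,-np.sin(p)]);nt=np.array([np.sin(p),0,np.cos(p)])
    if ph<p: x=A+u*.093+n*.004+d*ins-nt*.0085
    else: x=A+s*u+n*(.004-push+.0085*abs(n@nt))
    x[1]=y;return x
E
python3 -c "
from arc import *
s=st();q=s['joint_positions']
p=wr(s['tcp_pos'])+np.array([-.06,0,-.04])
for r,a in((p,.42),((-.17,.02,.16),.55),((-.16,0,.07),.55),((-.15,0,.018),.55),((-.1,0,.018),.55)):
  print(np.round(r,3),end=' ');go(rw(r),a);q,e=ik(rw(r),orient(a),q);print(q.round(2),round(e,4))
"
```

```text
12.55 [0.6794 0.0778 0.2483] [ 0.0573  0.8324 -0.0896  0.5439] [-0.7 -0.5  0.1] 0.0002 [ 0.192  0.384  2.017  3.941  0.527 -2.125]
[-0.038  0.048  0.208] shift [-0.0607, 0.0002, -0.0389] turn [0.001, -0.007, -0.003]
[ 0.25  0.4   2.16  3.87  0.65 -1.99] 0.0
[-0.17  0.02  0.16] shift [-0.1578, 0.0288, -0.1399] turn [0.001, -0.137, -0.003]
[ 0.34  0.31  2.42  3.92  0.69 -1.91] 0.0
[-0.16  0.    0.07] shift [-0.2361, 0.0489, -0.0945] turn [0.001, -0.137, -0.003]
[ 0.26  0.62  2.43  3.64  0.94 -1.62] 0.0
[-0.15   0.     0.018] shift [-0.2797, 0.049, -0.0645] turn [0.001, -0.137, -0.003]
[ 0.25  0.8   2.38  3.59  1.06 -1.55] 0.0
[-0.1    0.     0.018] shift [-0.2596, 0.0489, -0.0187] turn [0.001, -0.137, -0.003]
[ 0.18  0.79  2.29  3.55  0.96 -1.6 ] 0.0
```

{"method": "drive_tool", "body": {"increments": [[[-0.02, 0, -0.01], [0, 0, 0], 0], [[-0.06, 0, -0.039], [0, 0, 0], 0], [[-0.09, 0.01, -0.07], [0, -0.05, 0], 0], [[-0.12, 0.02, -0.1], [0, -0.1, 0], 0], [[-0.158, 0.029, -0.14], [0, -0.137, 0], 0], [[-0.158, 0.029, -0.14], [0, -0.137, 0], 0], [[-0.19, 0.038, -0.12], [0, -0.137, 0], 0], [[-0.215, 0.045, -0.105], [0, -0.137, 0], 0], [[-0.236, 0.049, -0.0945], [0, -0.137, 0], 0], [[-0.236, 0.049, -0.0945], [0, -0.137, 0], 0]]}}

```text
time_s: 13.38
tcp_pos: [0.4882, 0.0684, 0.0654]
tool_rot: [0.052, 0.87, -0.093, 0.482]
force: [-0.6, -0.4, -1.3]
opening: 0.0004
gripper_force: 0.0
```

```bash
python3 -c "
from arc import *
s=st();print(wr(s['tcp_pos']))
for r,a in(((-.15,0,.018),.55),((-.1,0,.018),.55)): go(rw(r),a)
mp,im=snap('top','t5.png');
cv2.imwrite('pics/t5c.png',cv2.resize(im[140:290,200:400,::-1],(800,600)))
"
```

```text
13.38 [0.4882 0.0684 0.0654] [ 0.0517  0.8699 -0.0929  0.4817] [-0.6 -0.4 -1.3] 0.0004 [ 0.265  0.63   2.434  3.644  0.944 -1.615]
[-0.16336633 -0.00099793  0.0654052 ]
shift [-0.0331, -0.001, 0.0365] turn [0.002, 0.009, -0.001]
shift [-0.0066, -0.0011, 0.0789] turn [0.002, 0.009, -0.001]
```

View pics/t5c.png

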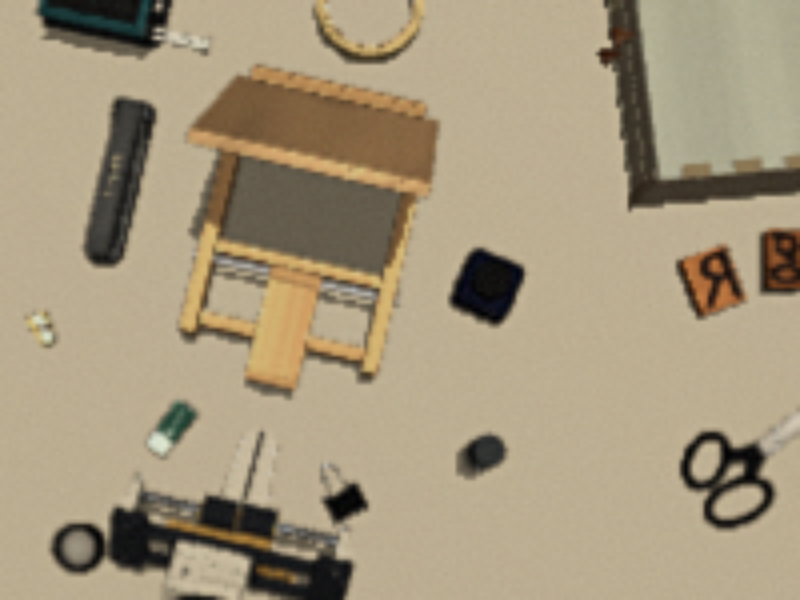

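The top crop shows the board staying up by itself and the leg end at (271,385), straight ahead of the fingers at (262,432). The loupe stands clear at (78,548). Move under the leg end.

{"method": "drive_tool", "body": {"increments": [[[-0.02, 0, 0.02], [0, 0.009, 0], 0], [[-0.033, 0, 0.036], [0, 0.009, 0], 0], [[-0.033, 0, 0.036], [0, 0.009, 0], 0], [[-0.025, 0, 0.05], [0, 0.009, 0], 0], [[-0.016, 0, 0.064], [0, 0.009, 0], 0], [[-0.0066, 0, 0.079], [0, 0.009, 0], 0], [[-0.0066, 0, 0.079], [0, 0.009, 0], 0], [[-0.0066, 0, 0.079], [0, 0.009, 0], 0]]}}

```text
time_s: 14.1
tcp_pos: [0.5516, 0.056, 0.0246]
tool_rot: [0.051, 0.866, -0.093, 0.489]
force: [-0.1, 0.3, 0.0]
opening: 0.0005
gripper_force: 0.0
```

```bash
python3 -c "
from arc import *
s=st();print(wr(s['tcp_pos']));q=s['joint_positions']
for ph in np.arange(0,2.41,.2):
  p=.55;r=legtip(ph,p)
  print(ph.round(2),r.round(3),end=' ');go(rw(r),p);q,e=ik(rw(r),orient(p),q);print(q.round(2),round(e,4))
"
```

```text
14.1 [0.5516 0.056  0.0246] [ 0.0511  0.8657 -0.0931  0.4892] [-0.1  0.3  0. ] 0.0005 [ 0.181  0.773  2.292  3.554  0.958 -1.603]
[-9.88174486e-02  5.91941565e-05  2.45736245e-02]
0.0 [-0.105  0.     0.026] shift [-0.0019, 0.0001, -0.0065] turn [0.0, -0.008, -0.003]
[ 0.19  0.76  2.31  3.56  0.95 -1.61] 0.0
0.2 [-0.104  0.     0.045] shift [0.0145, 0.0, -0.0152] turn [0.0, -0.008, -0.003]
[ 0.19  0.71  2.31  3.57  0.91 -1.63] 0.0
0.4 [-0.1    0.     0.063] shift [0.0324, -0.0, -0.0204] turn [0.0, -0.008, -0.003]
[ 0.18  0.65  2.31  3.59  0.86 -1.66] 0.0
0.6 [-0.096  0.     0.082] shift [0.0502, -0.0001, -0.0275] turn [0.0, -0.008, -0.003]
[ 0.18  0.6   2.31  3.61  0.81 -1.69] 0.0
0.8 [-0.088  0.     0.095] shift [0.0662, -0.0001, -0.0274] turn [0.0, -0.008, -0.003]
[ 0.17  0.56  2.3   3.62  0.76 -1.72] 0.0
1.0 [-0.077  0.     0.107] shift [0.0822, -0.0002, -0.024] turn [0.0, -0.008, -0.003]
[ 0.16  0.53  2.27  3.63  0.71 -1.75] 0.0
1.2 [-0.063  0.     0.117] shift [0.0973, -0.0002, -0.0172] turn [0.0, -0.008, -0.003]
[ 0.14  0.51  2.24  3.64  0.67 -1.78] 0.0
1.4 [-0.048  0.     0.123] shift [0.1109, -0.0003, -0.0072] turn [0.0, -0.008, -0.003]
[ 0.13  0.51  2.21  3.64  0.63 -1.8 ] 0.0
1.6 [-0.031  0.     0.126] shift [0.1221, -0.0003, 0.0057] turn [0.0, -0.008, -0.003]
[ 0.11  0.51  2.17  3.64  0.6  -1.82] 0.0
1.8 [-0.014  0.     0.125] shift [0.1303, -0.0004, 0.0207] turn [0.0, -0.008, -0.003]
[ 0.1   0.53  2.14  3.64  0.58 -1.83] 0.0
2.0 [0.003 0.    0.121] shift [0.1351, -0.0004, 0.0373] turn [0.0, -0.008, -0.003]
[ 0.09  0.56  2.1   3.63  0.57 -1.83] 0.0
2.2 [0.017 0.    0.114] shift [0.1363, -0.0004, 0.0532] turn [0.0, -0.008, -0.003]
[ 0.08  0.59  2.07  3.62  0.56 -1.82] 0.0
2.4 [0.028 0.    0.105] shift [0.1348, -0.0004, 0.0671] turn [0.0, -0.008, -0.003]
[ 0.07  0.61  2.04  3.6   0.57 -1.82] 0.0
```

{"method": "drive_tool", "body": {"increments": [[[0.004, 0, -0.01], [0, 0, 0], 0], [[0.0145, 0, -0.015], [0, 0, 0], 0], [[0.023, 0, -0.018], [0, 0, 0], 0], [[0.032, 0, -0.0205], [0, 0, 0], 0], [[0.05, 0, -0.0275], [0, 0, 0], 0], [[0.066, 0, -0.0275], [0, 0, 0], 0], [[0.082, 0, -0.024], [0, 0, 0], 0], [[0.097, 0, -0.017], [0, 0, 0], 0], [[0.111, 0, -0.007], [0, 0, 0], 0], [[0.122, 0, 0.006], [0, 0, 0], 0], [[0.13, 0, 0.021], [0, 0, 0], 0], [[0.135, 0, 0.037], [0, 0, 0], 0]]}}

```text
time_s: 15.1
tcp_pos: [0.65, 0.0349, 0.1196]
tool_rot: [0.051, 0.866, -0.093, 0.488]
force: [-1.0, 0.1, -1.4]
opening: 0.0006
gripper_force: 0.7
```

```bash
python3 -c "
from arc import *
s=st();print(wr(s['tcp_pos']))
for ph in (2.1,2.2,2.3,2.35):
  r=legtip(ph,.55);print(ph,r.round(3),end=' ');go(rw(r),.55)
mp,im=snap('scene','s6.png')
cv2.imwrite('pics/s6c.png',cv2.resize(im[100:300,130:400,::-1],(800,592)))
"
```

```text
15.1 [0.65   0.0349 0.1196] [ 0.0509  0.8664 -0.0926  0.488 ] [-1.   0.1 -1.4] 0.0006 [ 0.09   0.561  2.104  3.62   0.582 -1.818]
[1.79964790e-03 5.46247725e-05 1.19646927e-01]
2.1 [0.011 0.    0.117] shift [0.0028, 0.0001, 0.0088] turn [-0.001, -0.005, -0.002]
2.2 [0.017 0.    0.114] shift [0.003, 0.0001, 0.0161] turn [-0.001, -0.005, -0.002]
2.3 [0.023 0.    0.11 ] shift [0.0025, 0.0001, 0.0231] turn [-0.001, -0.005, -0.002]
2.35 [0.026 0.    0.108] shift [0.0021, 0.0001, 0.0266] turn [-0.001, -0.005, -0.002]
```

View pics/s6c.png

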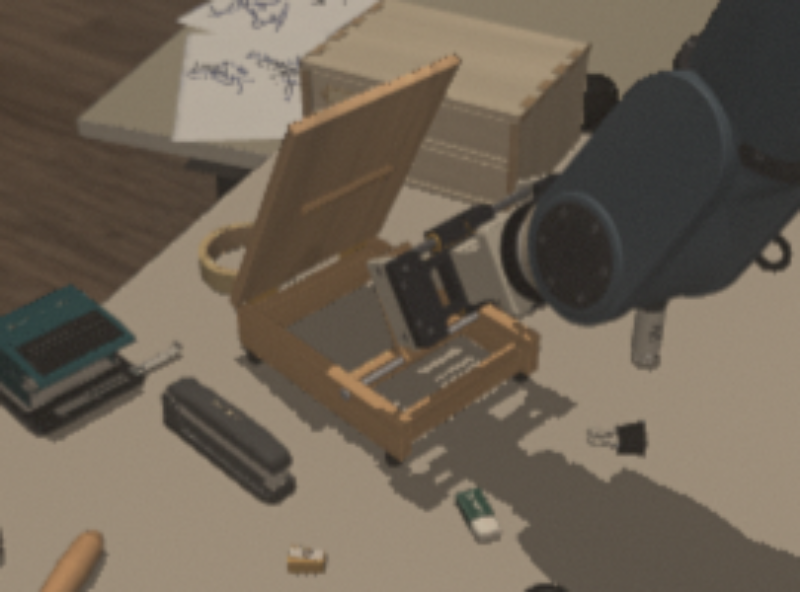

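The scene crop shows the board still up, with its batten at (347,190). The leg is out of its folded place and hidden behind the gripper. Now push it to the stop and feel for the force.

{"method": "drive_tool", "body": {"increments": [[[0.003, 0, 0.009], [0, 0, 0], 0], [[0.003, 0, 0.016], [0, 0, 0], 0], [[0.0025, 0, 0.022], [0, 0, 0], 0], [[0.002, 0, 0.027], [0, 0, 0], 0], [[0.002, 0, 0.029], [0, 0, 0], 0], [[0.002, 0, 0.029], [0, 0, 0], 0]]}}

```text
time_s: 15.65
tcp_pos: [0.6727, 0.03, 0.1066]
tool_rot: [0.051, 0.866, -0.092, 0.489]
force: [-63.2, 10.2, 52.3]
opening: 0.0005
gripper_force: 41.0
```

```bash
python3 -c "
from arc import *
s=st();print(wr(s['tcp_pos']))
for ph in (2.2,2.25,2.3,2.35): print(ph,legtip(ph,.55).round(4))
"
```

```text
15.65 [0.6727 0.03   0.1066] [ 0.0514  0.8662 -0.0917  0.4886] [-63.2  10.2  52.3] 0.0005 [ 0.075  0.612  2.052  3.597  0.579 -1.809]
[2.50021858e-02 2.79975602e-05 1.06573658e-01]
2.2 [0.0171 0.     0.1138]
2.25 [0.02   0.     0.1119]
2.3 [0.0229 0.     0.1098]
2.35 [0.0256 0.     0.1077]
```

{"method": "drive_tool", "body": {"increments": [[[0, 0, -0.01], [0, 0, 0], 0], [[0, 0, -0.03], [0, 0, 0], 0], [[0, 0, -0.07], [0, 0, 0], 0], [[0, 0, -0.11], [0, 0, 0], 0], [[0, 0, -0.14], [0, 0, 0], 0], [[0, 0, -0.14], [0, 0, 0], 0]]}}

```text
time_s: 16.15
tcp_pos: [0.555, 0.0549, 0.1791]
tool_rot: [0.051, 0.867, -0.092, 0.488]
force: [0.7, 0.0, 0.6]
opening: 0.0004
gripper_force: 0.0
```

```bash
cat >> arc.py <<'E'
def strad(t,p,dep=.012,back=0.,y=0.):
    b=np.array([np.cos(t),0,-np.sin(t)]);nb=np.array([np.sin(t),0,np.cos(t)]);d=np.array([np.cos(p),0,-np.sin(p)])
    x=edge(t)+b*.01+nb*.0055+d*(dep-back);x[1]=y;return x
def goq(p,T):
    s=robot.sense();q=rot(s["tool_rot"])
    print("shift",q.inv().apply(np.array(p)-s["tcp_pos"]).round(4).tolist(),"turn",(q.inv()*T).as_rotvec().round(3).tolist())
E
python3 -c "
from arc import *
s=st();print(wr(s['tcp_pos']));q0=np.array(s['joint_positions'])
for y in (0,):
 for sg in(1,-1):
  for p in(.55,.65,.75):
   T=orient(p)*R.from_euler('z',sg*np.pi/2);q=q0.copy();q[5]-=-sg*np.pi/2
   for t,b in((1.1,.08),(1.1,0),(.85,0),(.6,0),(.6,.08)):
    r=strad(t,p,back=b,y=y);q,e=ik(rw(r),T,q);print(sg,p,t,r.round(3),q.round(2),round(e,3))
snap('wrist','w7.png')"
```

```text
16.15 [0.555  0.0549 0.1791] [ 0.0508  0.8666 -0.0921  0.4877] [0.7 0.  0.6] 0.0004 [ 0.175  0.315  2.299  3.789  0.56  -1.932]
[-0.09527854 -0.00030921  0.1790594 ]
1 0.55 1.1 [-0.037  0.     0.303] [ 0.12  0.13  2.08  4.49  0.29 -1.17] 0.0
1 0.55 1.1 [0.031 0.    0.261] [ 0.07  0.31  1.98  4.18  0.28 -0.87] 0.0
1 0.55 0.85 [-0.017  0.     0.23 ] [ 0.1   0.29  2.11  3.97  0.37 -0.62] 0.0
1 0.55 0.6 [-0.056  0.     0.188] [ 0.14  0.33  2.21  3.8   0.49 -0.42] 0.0
1 0.55 0.6 [-0.125  0.     0.23 ] [ 0.21  0.14  2.32  4.04  0.46 -0.62] 0.0
1 0.65 1.1 [-0.034  0.     0.309] [ 0.1   0.12  2.06  4.71  0.25 -1.39] 0.063
1 0.65 1.1 [0.03 0.   0.26] [ 0.06  0.3   1.93  4.71  0.22 -1.4 ] 0.011
1 0.65 0.85 [-0.018  0.     0.229] [ 0.09  0.27  2.06  4.38  0.26 -1.04] 0.0
1 0.65 0.6 [-0.057  0.     0.187] [ 0.12  0.3   2.17  4.03  0.34 -0.65] 0.0
1 0.65 0.6 [-0.121  0.     0.236] [ 0.19  0.1   2.26  4.41  0.33 -1.  ] 0.0
1 0.75 1.1 [-0.029  0.     0.314] [ 0.09  0.13  2.05  4.71  0.22 -1.4 ] 0.158
1 0.75 1.1 [0.029 0.    0.259] [ 0.05  0.3   1.94  4.71  0.19 -1.41] 0.098
1 0.75 0.85 [-0.019  0. 
[... 680 characters left out ...]
-1 0.65 1.1 [0.03 0.   0.26] [-0.04  0.28  1.97  2.98  0.07 -2.87] 0.15
-1 0.65 0.85 [-0.018  0.     0.229] [-0.03  0.25  2.07  2.99  0.07 -2.87] 0.153
-1 0.65 0.6 [-0.057  0.     0.187] [-0.02  0.27  2.18  3.01  0.19 -2.87] 0.169
-1 0.65 0.6 [-0.121  0.     0.236] [ 0.    0.06  2.28  3.01  0.08 -2.87] 0.174
-1 0.75 1.1 [-0.029  0.     0.314] [-0.03  0.11  2.09  2.99  0.07 -2.87] 0.173
-1 0.75 1.1 [0.029 0.    0.259] [-0.04  0.29  1.98  2.98  0.07 -2.87] 0.15
-1 0.75 0.85 [-0.019  0.     0.228] [-0.03  0.25  2.07  3.    0.07 -2.87] 0.152
-1 0.75 0.6 [-0.058  0.     0.186] [-0.01  0.26  2.14  3.01  0.07 -2.87] 0.15
-1 0.75 0.6 [-0.116  0.     0.241] [ 0.    0.07  2.27  3.02  0.07 -2.87] 0.173
```

View pics/w7.png

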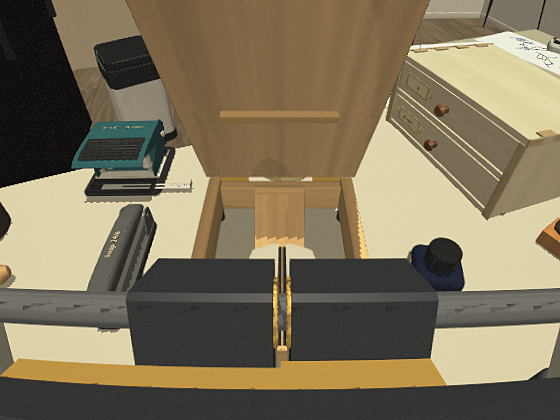

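The wrist view shows the leg leaning to the hinge side with its end near (280,187). The batten is at (280,115), and the board is still up. The push met a hard stop, so the leg is at 2.30. Next I roll the gripper to straddle the board edge and lower it.

```bash
python3 -c "
from arc import *
T=orient(.55)*R.from_euler('z',np.pi/2)
mp=pose('wrist');print(proj(mp,[rw((-.025+.098*np.sin(a-np.pi/2),0,.048+.098*np.cos(a-np.pi/2))) for a in(2.1,2.2,2.3)]).round(0).tolist())
goq(rw(strad(1.1,.55,back=.08)),T);goq(rw((-.14,0,.25)),orient(.55)*R.from_euler('z',.8))"
```

```text
[[282.0, 182.0], [282.0, 181.0], [282.0, 181.0]]
shift [0.1351, -0.0002, -0.0167] turn [-0.005, -0.003, 1.569]
shift [0.0366, -0.0001, -0.077] turn [-0.003, -0.005, 0.798]
```

{"method": "drive_tool", "body": {"increments": [[[0.01, 0, -0.03], [0, 0, 0.12], 0.045], [[0.02, 0, -0.06], [0, 0, 0.24], 0.045], [[0.036, 0, -0.077], [0, 0, 0.36], 0.045], [[0.05, 0, -0.077], [0, 0, 0.48], 0.045], [[0.065, 0, -0.07], [0, 0, 0.6], 0.045], [[0.08, 0, -0.06], [0, 0, 0.72], 0.045], [[0.095, 0, -0.05], [0, 0, 0.84], 0.045], [[0.11, 0, -0.04], [0, 0, 0.96], 0.045], [[0.12, 0, -0.03], [0, 0, 1.08], 0.045], [[0.135, 0, -0.025], [0, 0, 1.2], 0.045], [[0.135, 0, -0.02], [0, 0, 1.32], 0.045], [[0.135, 0, -0.017], [0, 0, 1.44], 0.045]]}}

```text
time_s: 17.2
tcp_pos: [0.6143, 0.0414, 0.3016]
tool_rot: [0.284, -0.588, 0.643, -0.4]
force: [-0.1, 0.2, 0.2]
opening: 0.0454
gripper_force: 0.0
```

```bash
python3 -c "
from arc import *
s=st();print(wr(s['tcp_pos']))
T=orient(.55)*R.from_euler('z',np.pi/2)
for t,b in((1.1,.08),(1.1,.05),(1.1,0)): goq(rw(strad(t,.55,back=b)),T)
mp,im=snap('scene','s8.png')
cv2.imwrite('pics/s8c.png',cv2.resize(im[60:260,130:400,::-1],(800,592)))"
```

```text
17.2 [0.6143 0.0414 0.3016] [ 0.284  -0.588   0.6431 -0.4   ] [-0.1  0.2  0.2] 0.0454 [ 0.116  0.134  2.082  4.456  0.29  -1.251]
[-0.03443609 -0.00100547  0.30160977]
shift [-0.001, 0.0002, -0.0033] turn [-0.004, -0.002, 0.122]
shift [-0.0011, 0.0003, 0.0267] turn [-0.004, -0.002, 0.122]
shift [-0.0012, 0.0006, 0.0767] turn [-0.004, -0.002, 0.122]
```

View pics/s8c.png

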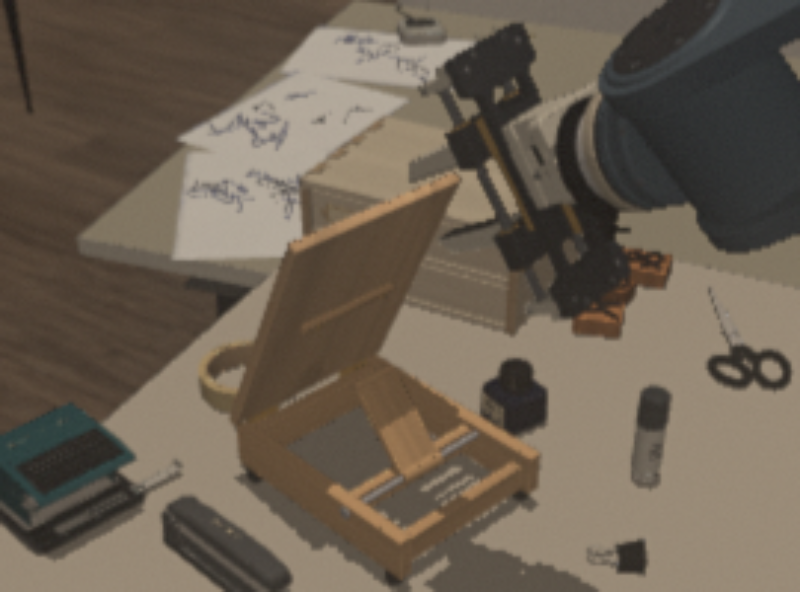

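The scene crop shows the leg leaning at its stop. The open fingers, with tips at (410,170) and (445,238), are lined up to pass above and below the board's edge. Advance.

{"method": "drive_tool", "body": {"increments": [[[0, 0, 0], [0, 0, 0.122], 0.045], [[0, 0, 0.015], [0, 0, 0.122], 0.045], [[0, 0, 0.035], [0, 0, 0.122], 0.045], [[0, 0, 0.055], [0, 0, 0.122], 0.045], [[0, 0, 0.07], [0, 0, 0.122], 0.045], [[0, 0, 0.0765], [0, 0, 0.122], 0.045], [[0, 0, 0.0765], [0, 0, 0.122], 0.045]]}}

```text
time_s: 17.83
tcp_pos: [0.6774, 0.0279, 0.2605]
tool_rot: [0.306, -0.551, 0.676, -0.382]
force: [-0.5, -0.6, -0.4]
opening: 0.0445
gripper_force: 0.0
```

```bash
python3 -c "
from arc import *
s=st();print(wr(s['tcp_pos']))
T=orient(.55)*R.from_euler('z',np.pi/2)
for t in np.arange(1.1,.59,-.05): print(t.round(2),end=' ');goq(rw(strad(t,.55)),T)"
```

```text
17.83 [0.6774 0.0279 0.2605] [ 0.3057 -0.551   0.6758 -0.3824] [-0.5 -0.6 -0.4] 0.0445 [ 0.07   0.306  1.982  4.161  0.283 -0.861]
[ 0.03006605 -0.00103904  0.26053886]
1.1 shift [-0.001, -0.001, 0.0003] turn [-0.002, -0.001, 0.009]
1.05 shift [-0.0011, 0.0088, -0.0057] turn [-0.002, -0.001, 0.009]
1.0 shift [-0.0012, 0.0189, -0.0113] turn [-0.002, -0.001, 0.009]
0.95 shift [-0.0013, 0.0293, -0.0163] turn [-0.002, -0.001, 0.009]
0.9 shift [-0.0014, 0.0399, -0.0208] turn [-0.002, -0.001, 0.009]
0.85 shift [-0.0015, 0.0507, -0.0247] turn [-0.002, -0.001, 0.009]
0.8 shift [-0.0016, 0.0616, -0.0282] turn [-0.002, -0.001, 0.009]
0.75 shift [-0.0016, 0.0728, -0.031] turn [-0.002, -0.001, 0.009]
0.7 shift [-0.0017, 0.0841, -0.0333] turn [-0.002, -0.001, 0.009]
0.65 shift [-0.0018, 0.0954, -0.035] turn [-0.002, -0.001, 0.009]
0.6 shift [-0.0019, 0.1069, -0.0362] turn [-0.002, -0.001, 0.009]
```

{"method": "drive_tool", "body": {"increments": [[[0, 0.004, -0.003], [0, 0, 0], 0.045], [[0, 0.009, -0.0057], [0, 0, 0], 0.045], [[0, 0.014, -0.0085], [0, 0, 0], 0.045], [[0, 0.019, -0.0113], [0, 0, 0], 0.045], [[0, 0.024, -0.014], [0, 0, 0], 0.045], [[0, 0.0293, -0.0163], [0, 0, 0], 0.045], [[0, 0.0345, -0.0186], [0, 0, 0], 0.045], [[0, 0.04, -0.0208], [0, 0, 0], 0.045], [[0, 0.045, -0.0228], [0, 0, 0], 0.045], [[0, 0.0507, -0.0247], [0, 0, 0], 0.045], [[0, 0.056, -0.0265], [0, 0, 0], 0.045], [[0, 0.0616, -0.0282], [0, 0, 0], 0.045]]}}

```text
time_s: 18.83
tcp_pos: [0.6215, 0.0398, 0.2237]
tool_rot: [0.307, -0.55, 0.676, -0.382]
force: [-0.0, 0.5, -0.4]
opening: 0.0448
gripper_force: 0.1
```

```bash
python3 -c "
from arc import *
s=st();print(wr(s['tcp_pos']))
T=orient(.55)*R.from_euler('z',np.pi/2)
for t in np.arange(.8,.54,-.05): print(t.round(2),end=' ');goq(rw(strad(t,.55)),T)
mp,im=snap('top','t9.png');im2=snap('scene','s9.png')[1]
cv2.imwrite('pics/s9c.png',cv2.resize(im2[60:260,130:400,::-1],(800,592)))"
```

```text
18.83 [0.6215 0.0398 0.2237] [ 0.3069 -0.5502  0.6759 -0.3824] [-0.   0.5 -0.4] 0.0448 [ 0.109  0.293  2.134  3.921  0.393 -0.576]
[-0.02711118 -0.00112899  0.22367699]
0.8 shift [-0.0011, 0.0004, 0.0015] turn [-0.004, -0.0, 0.007]
0.75 shift [-0.0012, 0.0115, -0.0014] turn [-0.004, -0.0, 0.007]
0.7 shift [-0.0013, 0.0228, -0.0037] turn [-0.004, -0.0, 0.007]
0.65 shift [-0.0014, 0.0342, -0.0055] turn [-0.004, -0.0, 0.007]
0.6 shift [-0.0014, 0.0456, -0.0067] turn [-0.004, -0.0, 0.007]
0.55 shift [-0.0015, 0.0571, -0.0073] turn [-0.004, -0.0, 0.007]
```

View pics/s9c.png

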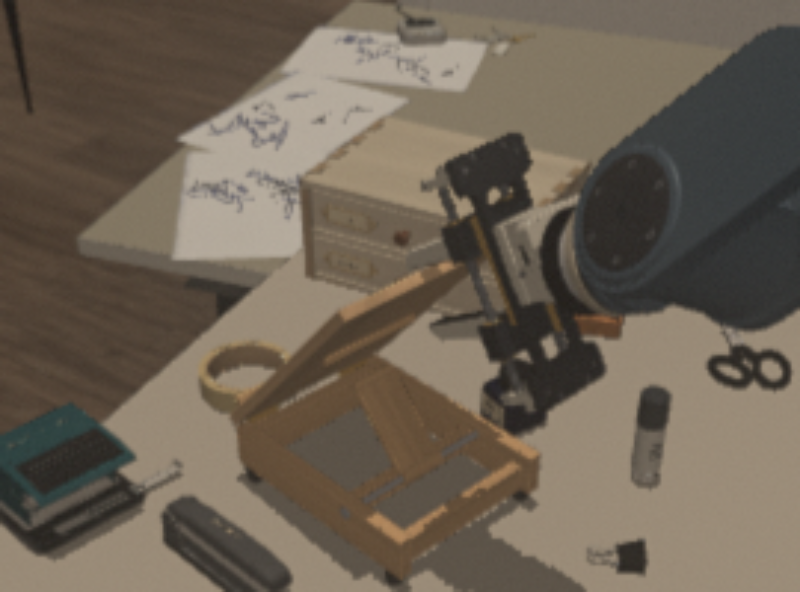

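The scene crop shows the board at about 0.85 rad, held between the fingers, and the leg still at its stop below. Continue down slowly.

{"method": "drive_tool", "body": {"increments": [[[0, 0.006, 0], [0, 0, 0], 0.045], [[0, 0.0115, -0.001], [0, 0, 0], 0.045], [[0, 0.017, -0.0025], [0, 0, 0], 0.045], [[0, 0.0225, -0.0035], [0, 0, 0], 0.045], [[0, 0.028, -0.0045], [0, 0, 0], 0.045], [[0, 0.034, -0.0055], [0, 0, 0], 0.045], [[0, 0.038, -0.006], [0, 0, 0], 0.045], [[0, 0.042, -0.0063], [0, 0, 0], 0.045], [[0, 0.0455, -0.0067], [0, 0, 0], 0.045], [[0, 0.0455, -0.0067], [0, 0, 0], 0.045], [[0, 0.0455, -0.0067], [0, 0, 0], 0.045]]}}

```text
time_s: 19.85
tcp_pos: [0.5932, 0.0456, 0.1886]
tool_rot: [0.307, -0.55, 0.676, -0.382]
force: [0.3, 0.5, 0.8]
opening: 0.0453
gripper_force: 0.0
```

```bash
python3 -c "
from arc import *
s=st();print(wr(s['tcp_pos']))
im=snap('scene','s10.png')[1]
mp=pose('scene')
for t in(.55,.605,.65,.7): print(t,proj(mp,[rw((edge(t)[0],y,edge(t)[2])) for y in(.088,-.088)]).round(0).tolist())
cv2.imwrite('pics/s10c.png',cv2.resize(im[100:300,180:380,::-1],(600,600)))"
```

```text
19.85 [0.5932 0.0456 0.1886] [ 0.3069 -0.5502  0.6759 -0.3824] [0.3 0.5 0.8] 0.0453 [ 0.133  0.335  2.215  3.793  0.496 -0.414]
[-0.05598224 -0.00136922  0.18860388]
0.55 [[261.0, 198.0], [315.0, 168.0]]
0.605 [[259.0, 193.0], [313.0, 163.0]]
0.65 [[257.0, 188.0], [311.0, 159.0]]
0.7 [[255.0, 183.0], [309.0, 155.0]]
```

View pics/s10c.png

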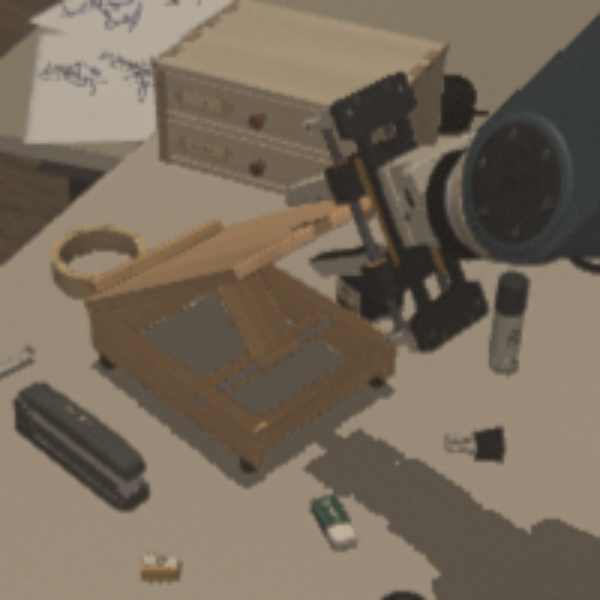

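The near underside corner is at crop (238,278), which is full-image (259,193). That matches 0.605 rad, so the board rests on the leg, and the force is zero. Withdraw.

{"method": "drive_tool", "body": {"increments": [[[0, 0, -0.02], [0, 0, 0], 0.045], [[0, 0, -0.04], [0, 0, 0], 0.045], [[0, 0, -0.07], [0, 0, 0], 0.045], [[0, 0, -0.1], [0, 0, 0], 0.045], [[0, 0, -0.12], [0, 0, 0], 0.045], [[0, 0, -0.12], [0, 0, 0], 0.045], [[0, 0, -0.12], [0, 0, 0], 0.045], [[0, 0, -0.12], [0, 0, 0], 0.045], [[0, 0, -0.12], [0, 0, 0], 0.045], [[0, 0, -0.12], [0, 0, 0], 0.045]]}}

```text
time_s: 20.73
tcp_pos: [0.4934, 0.0667, 0.2503]
tool_rot: [0.306, -0.55, 0.676, -0.382]
force: [0.9, -0.0, 0.2]
opening: 0.0451
gripper_force: 0.0
```

```bash
python3 -c "
from arc import *
s=st()
a=cv2.imread('pics/s10.png').astype(int);b=snap('scene','s11.png')[1][:,:,::-1].astype(int)
d=np.abs(a-b).max(2);print('board region diff',(d[170:215,205:262]>30).sum(), 'old/new corner rows', )
t0=cv2.imread('pics/top0.png').astype(int);t1=snap('top','t11.png')[1][:,:,::-1].astype(int)
D=(np.abs(t0-t1).max(2)>40).astype(np.uint8)
for n,(u,v) in dict(eraser=(243,247),clip=(286,264),glue=(320,254),ink=(321,211),stapler=(230,185),sharp=(210,222),marker=(180,254)).items(): print(n,D[v-9:v+10,u-9:u+10].sum())
mp=pose('top');print(proj(mp,[[.4,.22,.043]]),t1[tuple(proj(mp,[[.4,.22,.043]]).round().astype(int)[0][::-1])])
"
```

```text
20.73 [0.4934 0.0667 0.2503] [ 0.3064 -0.5502  0.6762 -0.3824] [ 0.9 -0.   0.2] 0.0451 [ 0.257  0.037  2.366  4.208  0.457 -0.769]
board region diff 0 old/new corner rows
eraser 5
clip 0
glue 0
ink 0
stapler 0
sharp 0
marker 0
[[219.0394308  275.04756039]] [121 137 147]
```

```bash
python3 -c "
from rig import robot
print(robot.close_job())"
```

```text
the job is handed in; nothing more can be done
None
```

The reading rest is set up and handed in at about 21 s: the loupe stands on the table, the leg is out at its stop, the board rests on it at about 0.605 rad, and the other things appear unmoved in the before/after images; pushing the leg home briefly put 83 N on the wrist.

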